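# Lock the date stamps away

## Robot

A 6-joint arm with a two-finger parallel gripper is mounted at the origin on a cart in front of the work surface, level with it; the furniture and walls round the work are solid. World frame = base frame: x ahead of the robot, y to its left, z up, the work surface at z = 0. Lengths are in m, angles in rad, forces in N, time in s.
With the tool pointing down it reaches from about 0.425 to 1.125 m from the base axis. Payload 14.9 kg.
Tool frame: the origin (TCP) lies where the fingers leave the gripper's body, on its centre line; the fingertips stand 78 mm ahead of it and the grasp point (between the pads) lies 60 mm ahead of it; z points along the fingers, y is the direction in which the jaws open and shut (so a half turn about z gives the same grasp; the last joint's range is limited). The gripper opens to 91 mm and grips with 3 to 60 N. Pads are 32 mm wide; open, the fingers measure 118 mm over their backs; the gripper's body (76 mm by 178 mm) begins 60 mm behind the grasp point.
Start: joints at [-1.219, 0.379, 1.734, -0, 1.028, -0.033], TCP at [0.263, -0.649, 0.292] pointing down, gripper open.
Joint ranges: [-2.77, 2.77], [-0.74, 2.19], [0, 2.66], [-1.06, 4.2], [0.31, 2.87], [-3.08, 3.08]. Speed limits (rad/s): [1.89, 1.89, 2.39, 3.14, 3.14, 3.14].

## Interface

Orientations are given as a unit quaternion [w, x, y, z].
In Python, from rig import r, camera, camera_params, order gives the robot as it stands.
- The arm moves only by the tool move_arm, never from a script. Its arguments are lists of equal length, an entry for each row: "translation": the shift along the tool's x, y, z in units of 25 mm (1.0 is 25 mm), a list of three; "dr": the turn, a rotation vector about the tool's x, y, z in units of 6 degrees (1.0 is 6 degrees), a list of three. A call has 1 to 20 rows; each row is the pose to reach, as a shift and turn from the pose commanded when the call began, along the tool's axes at that moment; what a row does not reach only later rows make up. A row lasts 1/12 s, in which the tool goes at most 41.7 mm and 7.16 degrees, less where a joint would pass 70% of its speed; a pose out of reach is approached as far as the arm can. A call with a gripper value outside its range is refused whole. "fingers" is the finger opening in mm, from 0 to 91.2, set as the call begins (left out, the last holds). The fingers move at their own pace and stop on an object; "force" is the grip in N (left out, the last holds). Time passes only in rows, so rows that repeat a pose let the fingers close. It gives the time, the measured TCP pose, the force and the opening at its end, in the units of the state.
- r.get_state(): the state, without advancing time (a new reading comes with each control period).
- camera(name): name is "scene" or "top" or "wrist"; returns the picture (384x512x3 uint8, red, green, blue); there is no depth.
- camera_params(name): a dict with "fx", "fy", "cx", "cy" (pixels), "pose" (4x4, takes a point from camera to world coordinates); the wrist camera has in their place "mount" (4x4, takes a point from camera to tool coordinates, whose origin is the TCP and whose axes are the flange's). Camera axes: x right, y up, looking along -z (the intrinsics and any distortion apply to the point x, -y, -z); pixel columns grow to the right and rows downward; lengths in m; the calibration is good to about 2 mm. The wrist camera is an equidistant fisheye: a pixel r from the principal point sees the ray r / f radians off the axis. A picture is of the moment at which its call begins: read the wrist's pose just before it. camera_params takes no time and is no camera call.
- order.close_job(): hands the job in, once; it reports no verdict.
The state is a dict: "clock": time; "q": joint angles; "qvel": joint speeds; "joint_torque": joint torques, N m; "ee_pos": TCP position; "eef_rot": TCP orientation; "wrist_force": force on the tool from outside, world axes, zero at the start; "wrist_torque": the same for the moment, N m; "finger_gap": finger opening in m.
Only numpy, scipy, OpenCV 4.12 (cv2) and the standard library are available. Lean on these libraries where they do the work, as an engineer would, in place of code of your own. Each camera call takes 0.05 s, during which the arm holds its last target. There are 200 camera calls.

## Task

Put every date stamp that is out on the table away in the four-pocket stamp holder and lock it up. The hold-down bar is locked by the sliding catch at its left end, so slide that catch fully outward first, swing the bar all the way up and back, stand one stamp upright in each pocket you use, flat on the pocket floor, then swing the bar fully down over them and slide the catch fully home again. Leave everything else where it stands.

Things in the scene. Friction and masses are not known exactly. Their poses are not given: they have to be found in the camera images.
- rack: the stamp holder: fixed steel base 150 x 350 x 12 mm, origin under its centre; x to its rear, y to its left end, z up. Four pockets in a row along y. At each end (y = +-168 mm) stand a hinge post (x = 62, 127 mm high) and an arm rest (x = -20, 106 mm high). Catch housing beyond the left end: x -37 to -3, y 179 to 245, 114 mm high, its rails 128 mm
- bar (a joint): hinge of the hold-down bar about the rack's y, rad: 0 = down, level, 6 mm above the knobs of stamps in the pockets; grows as it swings up and back to its stop at 1.9. Past 1.6 it leans back and stays open; before that it may fall shut when let go. About 1.5 N at its grip lifts it. It cannot rise above about 0.05 while the catch's tongue is over its left arm
- bar_grip (a point): middle of the black grip rod of the U-shaped pull handle on the bar's front, by which to swing the bar: 14 mm thick, 96 mm long, along the rack's y, on two 10 mm stems 80 mm apart; 116 mm from the hinge axis, 118 mm above the table when the bar is down. The bar itself is a 12 mm rod, 62 mm from the axis (40 mm clear gap to the grip rod), with a flat arm at each end
- bar_hinge (a point): point on the hinge axis of the bar, at the middle of its length (y = 0 of the rack), at x = +62 mm of the rack, 118 mm above the table; axes as the rack's
- catch (a joint): slide of the catch, m: 0 = home, its tongue lies over the bar's left arm and locks it; grows as it slides outward along the rack's +y (left), stop at 0.030; the bar is free from about 0.015. Stays where it is left; about 3 N moves it
- catch_knob (a point): middle of the black upright grip pin of the catch (16 mm across, 32 mm tall, its foot 134 mm and its top 166 mm above the table); moves with the catch
- pocket0 (a point): centre of the floor of pocket 0, counted from the left (+y) end, 12 mm above the table; axes as the rack's. Pockets are 78 mm apart, 54 mm (x) by 68 mm (y) inside, walls 20 mm high and 8 to 10 mm thick; a stamp fits with the long side of its shoe along y, either way round, 5 mm spare on each side
- pocket1 (a point): centre of the floor of pocket 1, counted from the left (+y) end, 12 mm above the table; axes as the rack's. Pockets are 78 mm apart, 54 mm (x) by 68 mm (y) inside, walls 20 mm high and 8 to 10 mm thick; a stamp fits with the long side of its shoe along y, either way round, 5 mm spare on each side
- pocket2 (a point): centre of the floor of pocket 2, counted from the left (+y) end, 12 mm above the table; axes as the rack's. Pockets are 78 mm apart, 54 mm (x) by 68 mm (y) inside, walls 20 mm high and 8 to 10 mm thick; a stamp fits with the long side of its shoe along y, either way round, 5 mm spare on each side
- pocket3 (a point): centre of the floor of pocket 3, counted from the left (+y) end, 12 mm above the table; axes as the rack's. Pockets are 78 mm apart, 54 mm (x) by 68 mm (y) inside, walls 20 mm high and 8 to 10 mm thick; a stamp fits with the long side of its shoe along y, either way round, 5 mm spare on each side
- stamp0: date stamp on a steel shoe: shoe plate 44 (x) x 58 (y) x 8 mm, on it a black foot 26 x 50 x 22 mm, a 14 mm thick neck and a round wooden knob 32 mm across, 59 to 94 mm above the shoe's underside; 130 to 270 g. Origin: centre of the underside; z up, y along the long side. Stands upright on the table at the start. Three or four are out in a run; absent ones read None
- stamp1: date stamp on a steel shoe: shoe plate 44 (x) x 58 (y) x 8 mm, on it a black foot 26 x 50 x 22 mm, a 14 mm thick neck and a round wooden knob 32 mm across, 59 to 94 mm above the shoe's underside; 130 to 270 g. Origin: centre of the underside; z up, y along the long side. Stands upright on the table at the start. Three or four are out in a run; absent ones read None
- stamp2: date stamp on a steel shoe: shoe plate 44 (x) x 58 (y) x 8 mm, on it a black foot 26 x 50 x 22 mm, a 14 mm thick neck and a round wooden knob 32 mm across, 59 to 94 mm above the shoe's underside; 130 to 270 g. Origin: centre of the underside; z up, y along the long side. Stands upright on the table at the start. Three or four are out in a run; absent ones read None
- stamp3: date stamp on a steel shoe: shoe plate 44 (x) x 58 (y) x 8 mm, on it a black foot 26 x 50 x 22 mm, a 14 mm thick neck and a round wooden knob 32 mm across, 59 to 94 mm above the shoe's underside; 130 to 270 g. Origin: centre of the underside; z up, y along the long side. Stands upright on the table at the start. Three or four are out in a run; absent ones read None
- can_a: bystander: sealed can, 71 mm across, 107 mm high, origin centre of its underside
- lids: bystander: stack of can lids, 73 mm across, 86 mm high, origin centre of its underside; stands on the left-hand table (y over 0.35), whose top is 5 mm higher, at z = 0.005
- tape: bystander: tape roll, 68 mm across, 24 mm high, origin centre of its underside; near it stands a fixed blue parts box, 69 mm high

How it is judged:
On the way, in this order (a step that is already met when the one before it is completed fails the run):
1. the catch is slid outward, off the bar's arm (value of joint catch above 0.021 m and value of joint bar below 0.1 rad), for 0.2 s.
2. the bar is swung up and back (value of joint bar above 1.65 rad), for 0.2 s.
3. every stamp stands in a pocket, with the bar still up (((horizontal distance between stamp0 and pocket0 below 0.014 m and z of stamp0 in the frame of pocket0 below 0.006 m) or (horizontal distance between stamp0 and pocket1 below 0.014 m and z of stamp0 in the frame of pocket1 below 0.006 m) or (horizontal distance between stamp0 and pocket2 below 0.014 m and z of stamp0 in the frame of pocket2 below 0.006 m) or (horizontal distance between stamp0 and pocket3 below 0.014 m and z of stamp0 in the frame of pocket3 below 0.006 m)) and angle between each of stamp0, stamp1, stamp2, stamp3's own z axis and vertical below 0.15 rad and ((horizontal distance between stamp1 and pocket0 below 0.014 m and z of stamp1 in the frame of pocket0 below 0.006 m) or (horizontal distance between stamp1 and pocket1 below 0.014 m and z of stamp1 in the frame of pocket1 below 0.006 m) or (horizontal distance between stamp1 and pocket2 below 0.014 m and z of stamp1 in the frame of pocket2 below 0.006 m) or (horizontal distance between stamp1 and pocket3 below 0.014 m and z of stamp1 in the frame of pocket3 below 0.006 m)) and ((horizontal distance between stamp2 and pocket0 below 0.014 m and z of stamp2 in the frame of pocket0 below 0.006 m) or (horizontal distance between stamp2 and pocket1 below 0.014 m and z of stamp2 in the frame of pocket1 below 0.006 m) or (horizontal distance between stamp2 and pocket2 below 0.014 m and z of stamp2 in the frame of pocket2 below 0.006 m) or (horizontal distance between stamp2 and pocket3 below 0.014 m and z of stamp2 in the frame of pocket3 below 0.006 m)) and ((horizontal distance between stamp3 and pocket0 below 0.014 m and z of stamp3 in the frame of pocket0 below 0.006 m) or (horizontal distance between stamp3 and pocket1 below 0.014 m and z of stamp3 in the frame of pocket1 below 0.006 m) or (horizontal distance between stamp3 and pocket2 below 0.014 m and z of stamp3 in the frame of pocket2 below 0.006 m) or (horizontal distance between stamp3 and pocket3 below 0.014 m and z of stamp3 in the frame of pocket3 below 0.006 m)) and value of joint bar above 1.2 rad), for 0.2 s.
4. the bar is swung down over the stamps, with the catch still out (value of joint bar below 0.06 rad and value of joint catch above 0.015 m), for 0.2 s.
At the end, for the whole second after the job is handed in: Every stamp stands upright (within 0.15 rad) on the floor of a pocket (centre within 14 mm of the pocket's centre, underside within 6 mm of its floor), at rest; the bar is down (joint under 0.06 rad) and the catch is home over its arm (joint under 6 mm) (((horizontal distance between stamp0 and pocket0 below 0.014 m and z of stamp0 in the frame of pocket0 below 0.006 m) or (horizontal distance between stamp0 and pocket1 below 0.014 m and z of stamp0 in the frame of pocket1 below 0.006 m) or (horizontal distance between stamp0 and pocket2 below 0.014 m and z of stamp0 in the frame of pocket2 below 0.006 m) or (horizontal distance between stamp0 and pocket3 below 0.014 m and z of stamp0 in the frame of pocket3 below 0.006 m)) and angle between each of stamp0, stamp1, stamp2, stamp3's own z axis and vertical below 0.15 rad and ((horizontal distance between stamp1 and pocket0 below 0.014 m and z of stamp1 in the frame of pocket0 below 0.006 m) or (horizontal distance between stamp1 and pocket1 below 0.014 m and z of stamp1 in the frame of pocket1 below 0.006 m) or (horizontal distance between stamp1 and pocket2 below 0.014 m and z of stamp1 in the frame of pocket2 below 0.006 m) or (horizontal distance between stamp1 and pocket3 below 0.014 m and z of stamp1 in the frame of pocket3 below 0.006 m)) and ((horizontal distance between stamp2 and pocket0 below 0.014 m and z of stamp2 in the frame of pocket0 below 0.006 m) or (horizontal distance between stamp2 and pocket1 below 0.014 m and z of stamp2 in the frame of pocket1 below 0.006 m) or (horizontal distance between stamp2 and pocket2 below 0.014 m and z of stamp2 in the frame of pocket2 below 0.006 m) or (horizontal distance between stamp2 and pocket3 below 0.014 m and z of stamp2 in the frame of pocket3 below 0.006 m)) and ((horizontal distance between stamp3 and pocket0 below 0.014 m and z of stamp3 in the frame of pocket0 below 0.006 m) or (horizontal distance between stamp3 and pocket1 below 0.014 m and z of stamp3 in the frame of pocket1 below 0.006 m) or (horizontal distance between stamp3 and pocket2 below 0.014 m and z of stamp3 in the frame of pocket2 below 0.006 m) or (horizontal distance between stamp3 and pocket3 below 0.014 m and z of stamp3 in the frame of pocket3 below 0.006 m)) and value of joint bar below 0.06 rad and value of joint catch below 0.006 m and linear speed of each of stamp0, stamp1, stamp2, stamp3 below 0.02 m/s); the robot touches nothing.
It fails at once if the can, the lid stack or the tape roll is moved more than 3 cm (distance of any of can_a, lids, tape from where it was at the start of the episode above 0.03 m).
Of stamp0, stamp1, stamp2, stamp3 only 3 to 4 are there at a start; the rules pass over those that are not, and their reading is None.
At some moment in a run one of stamp0, stamp1, stamp2, stamp3 may be knocked a few centimetres aside while the robot is not near it.
Once in a run the grip may slacken for a moment while it holds something.
It also fails if it takes over 208 s, if anything falls off the work surface, if the arm or the gripper's body presses on something with over 40 N, if the wrist force passes 120 N, or if a joint passes its speed limit or range.

## Working session

There is one attempt and no reset: what is moved stays moved. The work goes in short steps, Python scripts to look and compute and a tool call to move; the robot and the scene stay as the last step left them, time stands still between calls to the robot, and variables do not carry over. Pictures are saved under pics/ and viewed, about 12 in all and at most 16, crops included, and the job is handed in when it is done.

Besides the shell and the picture viewer there is one more tool, called after ">>>" as name(argument=value, ...), one argument or row to a line, values as JSON. move_arm: Moves the arm, as the interface text tells. Its arguments: {"type":"object","properties":{"translation":{"type":"array"},"dr":{"type":"array"},"fingers":{"type":"number"},"force":{"type":"number"}},"required":["translation","dr"]}

```bash
ls; mkdir -p pics; python3 - <<'E'
from rig import r,camera,camera_params,order
import cv2,numpy as np
np.set_printoptions(precision=4,suppress=True)
s=r.get_state();print({k:np.round(v,4) for k,v in s.items()})
for n in("scene","top"):
    im=camera(n);cv2.imwrite(f"pics/{n}0.png",im[:,:,::-1]);p=camera_params(n);print(n,p)
print(camera_params("wrist"))
E
python3 -c "
import cv2,numpy as np
a=[cv2.imread(f'pics/{n}0.png') for n in('scene','top')]
for n,i in zip('st',a): cv2.imwrite(f'pics/{n}0b.png',cv2.resize(i,(800,600),interpolation=cv2.INTER_CUBIC))"
```

```text
pics
{'clock': np.float64(0.0), 'q': array([-1.2193,  0.3794,  1.7348,  0.    ,  1.0285, -0.0333]), 'qvel': array([-0.0006, -0.0003,  0.0005, -0.0019, -0.0002,  0.    ]), 'joint_torque': array([ -0.0036, -76.3716, -43.4373,   0.0649,   0.0424,  -0.0002]), 'ee_pos': array([ 0.2626, -0.6485,  0.2916]), 'eef_rot': array([-0.0005,  0.9815,  0.1912, -0.0001]), 'wrist_force': array([ 0.055 , -0.1054,  0.0708]), 'wrist_torque': array([-0.0344, -0.0114,  0.0699]), 'finger_gap': np.float64(0.0912)}
scene {'fx': 487.2457317888827, 'fy': 487.2457317888827, 'cx': 257.43869380311315, 'cy': 174.1427389304195, 'pose': array([[-0.5735,  0.5021, -0.6472, -0.3974],
       [-0.819 , -0.3357,  0.4654,  0.8008],
       [ 0.0164,  0.797 ,  0.6038,  0.9758],
       [ 0.    ,  0.    ,  0.    ,  1.    ]])}
top {'fx': 360.98832386698047, 'fy': 360.98832386698047, 'cx': 253.4995192306057, 'cy': 183.53919890743384, 'pose': array([[ 0.0218,  0.9985, -0.0509,  0.4262],
       [-0.9997,  0.0212, -0.0132,  0.1452],
       [-0.0121,  0.0512,  0.9986,  1.4658],
       [ 0.    ,  0.    ,  0.    ,  1.    ]])}
{'fx': 297.3186396354542, 'fy': 297.3186396354542, 'cx': 252.95637794003602, 'cy': 191.07218877546356, 'mount': array([[-0.0002,  0.96  ,  0.28  ,  0.0796],
       [ 1.    ,  0.0004, -0.0005,  0.0012],
       [-0.0006,  0.28  , -0.96  , -0.0923],
       [ 0.    ,  0.    ,  0.    ,  1.    ]])}
```

View pics/t0b.png

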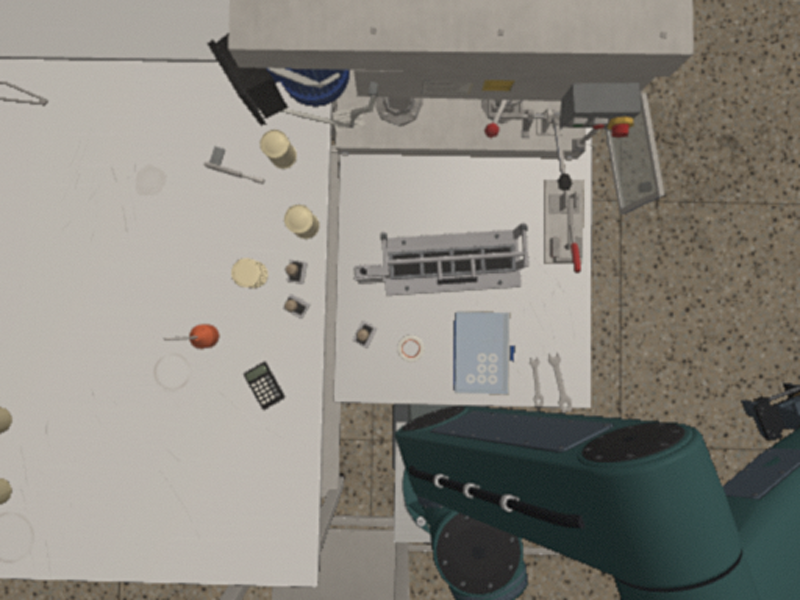

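View pics/s0b.png

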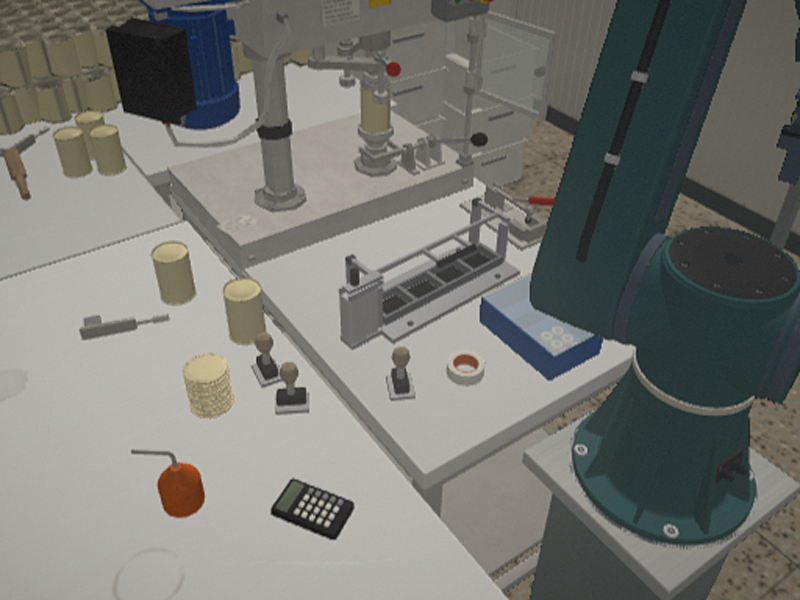

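```bash
cat > h.py <<'E'
from rig import r,camera,camera_params,order
import cv2,numpy as np,sys
from scipy.spatial.transform import Rotation as R
np.set_printoptions(precision=4,suppress=True)
def Rt():
    s=r.get_state(); return R.from_quat(np.r_[s['eef_rot'][1:],s['eef_rot'][0]]).as_matrix(),np.array(s['ee_pos'])
def pose(n,T=None):
    p=camera_params(n)
    if n!='wrist': return p,np.array(p['pose'])
    M=np.eye(4);M[:3,:3],M[:3,3]=Rt() if T is None else T
    return p,M@np.array(p['mount'])
def px2w(n,u,v,z,T=None):
    p,C=pose(n,T)
    a=np.array([(u-p['cx'])/p['fx'],(v-p['cy'])/p['fy']])
    if n=='wrist':
        t=np.hypot(*a); d=np.r_[a/t*np.sin(t),np.cos(t)]
    else: d=np.r_[a,1]
    d=C[:3,:3]@(d*[1,-1,-1]); o=C[:3,3]
    return o+d*(z-o[2])/d[2]
def w2px(n,P,T=None):
    p,C=pose(n,T)
    c=(np.array(P)-C[:3,3])@C[:3,:3]*[1,-1,-1]
    if n=='wrist':
        rr=np.hypot(c[0],c[1]);t=np.arctan2(rr,c[2]);a=c[:2]/max(rr,1e-9)*t
    else: a=c[:2]/c[2]
    return np.array([p['cx'],p['cy']])+a*[p['fx'],p['fy']]
def snap(n,f,z=None,crop=None):
    im=camera(n)[:,:,::-1]; cv2.imwrite(f'pics/{f}_raw.png',im)
    if crop: u0,v0,u1,v1=crop; im=im[v0:v1,u0:u1]
    k=min(800/im.shape[1],600/im.shape[0]); im=cv2.resize(im,None,fx=k,fy=k,interpolation=cv2.INTER_CUBIC)
    cv2.imwrite(f'pics/{f}.png',im); return k
def go(P,Rd=None,T=None):
    "tool-frame move to TCP P, orientation Rd -> units"
    A,p=Rt() if T is None else T
    t=A.T@(np.array(P)-p)/.025
    w=np.zeros(3) if Rd is None else R.from_matrix(A.T@Rd).as_rotvec(degrees=True)/6
    print('translation',np.round(t,2),'dr',np.round(w,2)); return t,w
def down(yaw):
    "tool down; jaws' y axis at world angle yaw"
    y=np.array([np.cos(yaw),np.sin(yaw),0]);z=np.array([0,0,-1.]);return np.c_[np.cross(y,z),y,z]
E
python3 - <<'E'
from h import *
k=.64
print('camera uses',1)
for nm,n,u,v,z in [('stampA knob','top',292,269,.1),('A s','scene',264,338,.1),('B knob t','top',292,305,.1),('B s','scene',289,371,.1),
 ('C t','top',363,334,.095),('C s','scene',400,354,.095),('tape','top',410,348,.024),('rack FL','top',386,295,.012),('rack FR','top',521,286,.012),('rack RL','top',383,234,.06),('knob','top',363,272,.166),('grip','top',457,280,.118),('can','top',300,217,.11),('can far','top',275,143,.11),('lids','top',250,272,.09),('boxL','top',454,312,.069),('boxL','top',454,394,.069)]:
    print(nm,px2w(n,u*k,v*k,z))
k2=snap('wrist','w0')
im=cv2.imread('pics/top0.png')[120:240,200:360];cv2.imwrite('pics/tc.png',cv2.resize(im,(800,600),interpolation=cv2.INTER_CUBIC))
E
```

```text
camera uses 1
stampA knob [0.5337 0.4176 0.1   ]
A s [0.5201 0.4281 0.1   ]
B knob t [0.4461 0.4149 0.1   ]
B s [0.426  0.4307 0.1   ]
C t [0.3797 0.2411 0.095 ]
C s [0.3625 0.2556 0.095 ]
tape [0.3444 0.1255 0.024 ]
rack FL [0.4785 0.19   0.012 ]
rack FR [ 0.5091 -0.157   0.012 ]
rack RL [0.6296 0.1996 0.06  ]
knob [0.525  0.2397 0.166 ]
grip [0.5142 0.0178 0.118 ]
can [0.6599 0.4001 0.11  ]
can far [0.8409 0.4669 0.11  ]
lids [0.525  0.5226 0.09  ]
boxL [0.438  0.0193 0.069 ]
boxL [0.2371 0.0159 0.069 ]
```

View pics/tc.png

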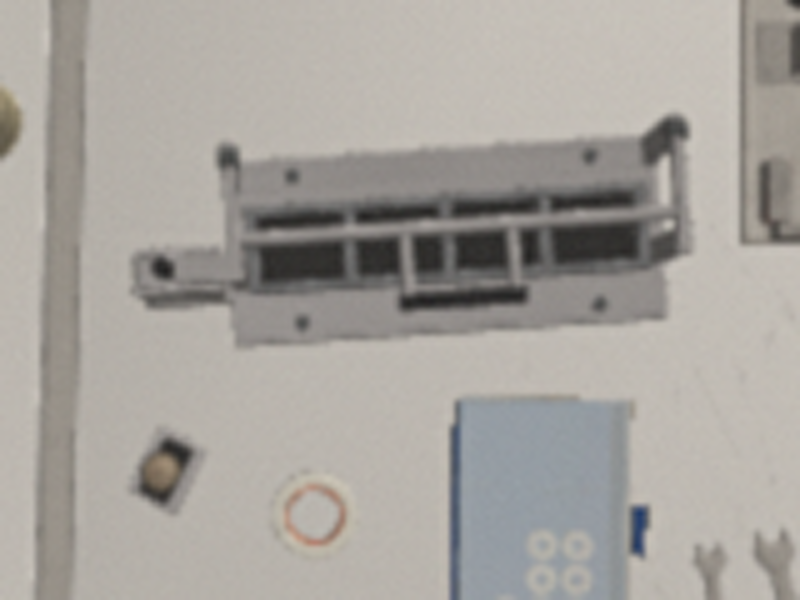

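```bash
python3 - <<'E'
from h import *
from scipy.optimize import least_squares
ob=[((-.075,.175,.012),(237,346)),((-.075,-.175,.012),(665,318)),((-.054,.048,.118),(400,303)),((-.054,-.048,.118),(526,293)),((.062,.168,.127),(228,152)),((.062,-.168,.127),(675,124)),]
uv=lambda p:(200+p[0]/5-.4,120+p[1]/5-.4)
def f(x):
    o=[]
    for P,p in ob:
        c,s=np.cos(x[2]),np.sin(x[2]);W=[x[0]+c*P[0]-s*P[1],x[1]+s*P[0]+c*P[1],P[2]]
        o+=list(w2px('top',W)-uv(p))
    return o
s=least_squares(f,[.55,.02,.08]);print(s.x,np.round(s.fun,2))
x=s.x;c,sn=np.cos(x[2]),np.sin(x[2])
k=px2w('top',*uv((162,266)),.166);d=k[:2]-x[:2];print('knob',k,'rack',c*d[0]+sn*d[1],-sn*d[0]+c*d[1])
for nm,n,u,v in [('A','top',292,269),('A','scene',264,343),('B','top',294,305),('B','scene',289,374),('C','top',363,334),('C','scene',400,358)]:
    print(nm,n,px2w(n,u*.64,v*.64,.077+(.005 if nm!='C' else 0)))
E
```

```text
[0.5691 0.0244 0.0863] [-0.52 -0.22  0.69 -0.26 -0.47 -0.48 -0.01 -0.15 -0.15  0.7   0.46  0.37]
knob [0.5296 0.241  0.166 ] rack -0.020693957995373564 0.2191304469635093
A top [0.5351 0.4212 0.082 ]
A scene [0.5274 0.4263 0.082 ]
B top [0.4465 0.4135 0.082 ]
B scene [0.4367 0.4264 0.082 ]
C top [0.3791 0.2424 0.077 ]
C scene [0.3699 0.2501 0.077 ]
```

View pics/w0.png

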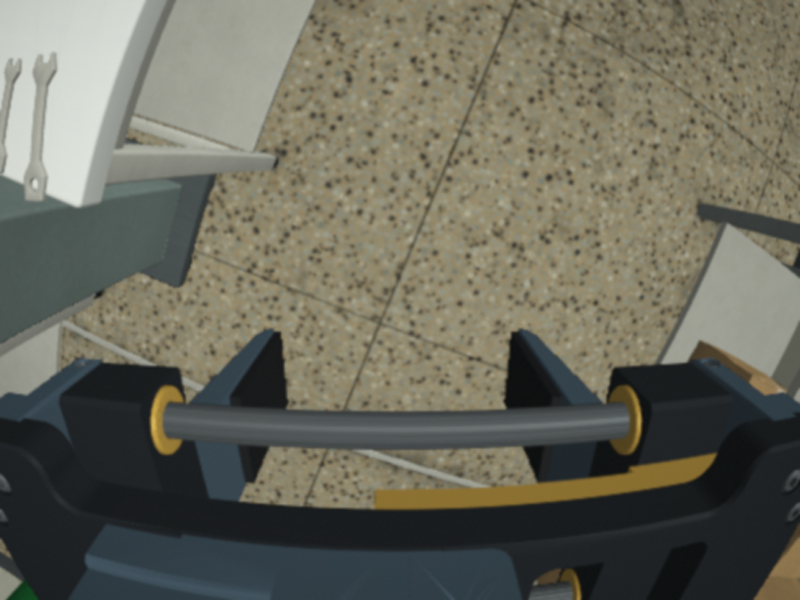

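```bash
python3 - <<'E'
from h import *
def tri(a,b):
    A=[];B=[]
    for n,q in(('top',a),('scene',b)):
        p0=px2w(n,q[0]*.64,q[1]*.64,0);p1=px2w(n,q[0]*.64,q[1]*.64,.5);d=(p1-p0)/np.linalg.norm(p1-p0)
        M=np.eye(3)-np.outer(d,d);A.append(M);B.append(M@p0)
    return np.linalg.solve(A[0]+A[1],B[0]+B[1])
print('redball',tri((492,130),(393,69)))
for z in(.3,.5,.7): print('head edge',z,px2w('top',450*.64,67*.64,z))
print('bed front',px2w('top',450*.64,152*.64,.08),px2w('top',345*.64,150*.64,.08))
print('vise handle',tri((565,181),(480,139)))
go([.48,-.4,.36]); go([.49,.235,.36],down(-1.485))
E
```

```text
redball [ 0.7896 -0.0199  0.3864]
head edge 0.3 [0.9521 0.0571 0.3   ]
head edge 0.5 [0.8618 0.0722 0.5   ]
head edge 0.7 [0.7716 0.0873 0.7   ]
bed front [0.8353 0.0368 0.08  ] [0.8356 0.2984 0.08  ]
vise handle [ 0.7369 -0.2158  0.2005]
translation [11.79 -5.96 -2.73] dr [0. 0. 0.]
translation [ 21.69 -29.35  -2.71] dr [-0.01  0.    2.86]
```

>>> move_arm(
  translation=[
    [11.8, -6, -2.7],
    [11.8, -6, -2.7],
    [11.8, -6, -2.7],
    [11.8, -6, -2.7],
    [11.8, -6, -2.7],
    [11.8, -6, -2.7],
    [11.8, -6, -2.7],
    [21.7, -29.35, -2.7],
    [21.7, -29.35, -2.7],
    [21.7, -29.35, -2.7],
    [21.7, -29.35, -2.7],
    [21.7, -29.35, -2.7],
    [21.7, -29.35, -2.7],
    [21.7, -29.35, -2.7],
    [21.7, -29.35, -2.7],
    [21.7, -29.35, -2.7],
    [21.7, -29.35, -2.7],
    [21.7, -29.35, -2.7],
    [21.7, -29.35, -2.7],
    [21.7, -29.35, -2.7],
  ],
  dr=[
    [0, 0, 0],
    [0, 0, 0],
    [0, 0, 0],
    [0, 0, 0],
    [0, 0, 0],
    [0, 0, 0],
    [0, 0, 0],
    [0, 0, 2.86],
    [0, 0, 2.86],
    [0, 0, 2.86],
    [0, 0, 2.86],
    [0, 0, 2.86],
    [0, 0, 2.86],
    [0, 0, 2.86],
    [0, 0, 2.86],
    [0, 0, 2.86],
    [0, 0, 2.86],
    [0, 0, 2.86],
    [0, 0, 2.86],
    [0, 0, 2.86],
  ],
  fingers=50,
)

```text
clock: 1.82
ee_pos: [0.4821, 0.1096, 0.3582]
eef_rot: [-0.0, 0.999, 0.043, 0.0]
wrist_force: [1.6, -0.8, 0.0]
finger_gap: 0.0501
```

>>> move_arm(
  translation=[
    [0.3, -5, 0],
    [0.3, -5, 0],
    [0.3, -5, 0],
    [0.3, -5, 0],
    [0.3, -5, 0],
    [0.3, -5, 0],
    [0.3, -5, 0],
  ],
  dr=[
    [0, 0, 0],
    [0, 0, 0],
    [0, 0, 0],
    [0, 0, 0],
    [0, 0, 0],
    [0, 0, 0],
    [0, 0, 0],
  ],
)

```text
clock: 2.4
ee_pos: [0.4794, 0.2317, 0.3578]
eef_rot: [0.0, 0.999, 0.042, -0.0]
wrist_force: [0.5, -0.3, 0.1]
finger_gap: 0.0501
```

```bash
python3 - <<'E'
from h import *
print(Rt()[1]); print(snap('wrist','w1'))
c,s=np.cos(.0863),np.sin(.0863)
for P in [(-.0207,.219,.166),(-.054,.048,.118),(-.054,-.048,.118),(-.075,.175,.012),(.062,.168,.127)]:
    W=[.5691+c*P[0]-s*P[1],.0244+s*P[0]+c*P[1],P[2]]; print(P,w2px('wrist',W)*1.5625)
E
```

```text
[0.4794 0.2317 0.3578]
1.5625
(-0.0207, 0.219, 0.166) [385.0227 214.3754]
(-0.054, 0.048, 0.118) [606.2832 255.744 ]
(-0.054, -0.048, 0.118) [700.9335 259.0658]
(-0.075, 0.175, 0.012) [434.569  254.2233]
(0.062, 0.168, 0.127) [460.0975  91.708 ]
```

View pics/w1.png

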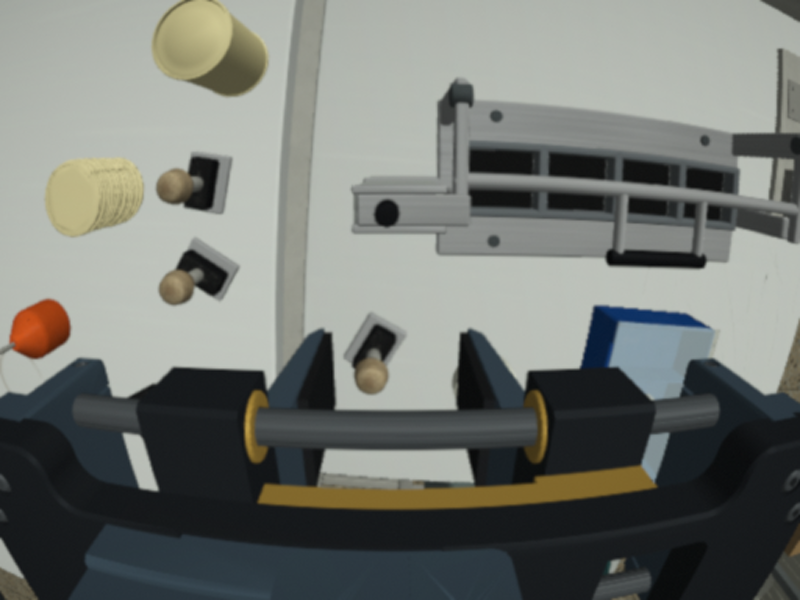

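```bash
python3 - <<'E'
from h import *
k=px2w('wrist',386/1.5625,212/1.5625,.166);print(k)
go([k[0],k[1],.26],down(-1.4845));go([k[0],k[1],.215],down(-1.4845))
T=snap('top','t1',crop=(180,80,420,260))
for n,(u,v) in dict(A=(174,186),B=(177,287),C=(372,376)).items():print(n,px2w('wrist',u/1.5625,v/1.5625,.077+.005*(n!='C')))
E
```

```text
[0.5311 0.2403 0.166 ]
translation [ 2.09 -0.18  3.92] dr [ 0.    0.   -0.02]
translation [ 2.09 -0.18  5.72] dr [ 0.    0.   -0.02]
A [0.5358 0.4233 0.082 ]
B [0.4468 0.4215 0.082 ]
C [0.3777 0.2425 0.077 ]
```

View pics/t1.png

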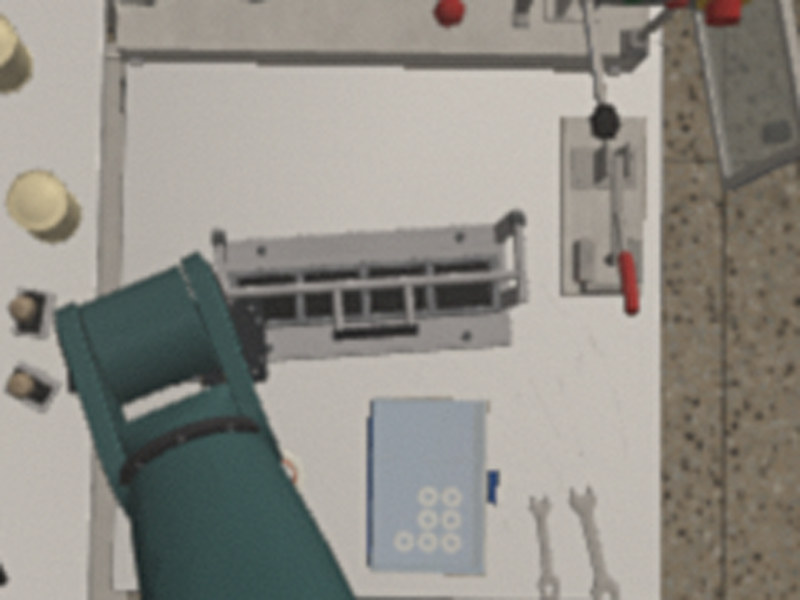

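>>> move_arm(
  translation=[
    [2.1, -0.2, 3.9],
    [2.1, -0.2, 3.9],
    [2.1, -0.2, 3.9],
    [2.1, -0.2, 3.9],
    [2.1, -0.2, 5.7],
    [2.1, -0.2, 5.7],
    [2.1, -0.2, 5.7],
    [2.1, -0.2, 5.7],
    [2.1, -0.2, 5.7],
  ],
  dr=[
    [0, 0, 0],
    [0, 0, 0],
    [0, 0, 0],
    [0, 0, 0],
    [0, 0, 0],
    [0, 0, 0],
    [0, 0, 0],
    [0, 0, 0],
    [0, 0, 0],
  ],
)

```text
clock: 3.25
ee_pos: [0.5317, 0.2422, 0.2176]
eef_rot: [-0.0, 0.999, 0.042, 0.001]
wrist_force: [0.2, 0.6, 1.5]
finger_gap: 0.0501
```

>>> move_arm(
  translation=[
    [0, 0, 0],
    [0, 0, 0],
    [0, 0, 0],
    [0, 0, 0],
    [0, 0, 0],
    [0, 0, 0],
    [0, 0, 0],
    [0, 0, 0],
  ],
  dr=[
    [0, 0, 0],
    [0, 0, 0],
    [0, 0, 0],
    [0, 0, 0],
    [0, 0, 0],
    [0, 0, 0],
    [0, 0, 0],
    [0, 0, 0],
  ],
  fingers=0,
  force=15,
)

```text
clock: 3.92
ee_pos: [0.5313, 0.2422, 0.2156]
eef_rot: [0.0, 0.999, 0.043, -0.0]
wrist_force: [-0.6, -1.1, 3.7]
finger_gap: 0.0156
```

>>> move_arm(
  translation=[
    [0, -0.2, 0],
    [0, -0.4, 0],
    [0, -0.6, 0],
    [0, -0.8, 0],
    [0, -1.0, 0],
    [0, -1.15, 0],
    [0, -1.2, 0],
    [0, -1.2, 0],
    [0, -1.2, 0],
    [0, -1.2, 0],
    [0, -1.2, 0],
    [0, -1.2, 0],
  ],
  dr=[
    [0, 0, 0],
    [0, 0, 0],
    [0, 0, 0],
    [0, 0, 0],
    [0, 0, 0],
    [0, 0, 0],
    [0, 0, 0],
    [0, 0, 0],
    [0, 0, 0],
    [0, 0, 0],
    [0, 0, 0],
    [0, 0, 0],
  ],
)

```text
clock: 4.92
ee_pos: [0.5288, 0.27, 0.2153]
eef_rot: [0.002, 0.999, 0.043, -0.0]
wrist_force: [3.8, -29.4, 8.9]
finger_gap: 0.0182
```

>>> move_arm(
  translation=[
    [0, 0, 0],
    [0, 0, 0],
    [0, 0, 0],
    [0, 0, 0],
    [0, 0, -2],
    [0, 0, -4],
    [0, 0, -4],
    [0, 0, -4],
    [0, 0, -4],
  ],
  dr=[
    [0, 0, 0],
    [0, 0, 0],
    [0, 0, 0],
    [0, 0, 0],
    [0, 0, 0],
    [0, 0, 0],
    [0, 0, 0],
    [0, 0, 0],
    [0, 0, 0],
  ],
  fingers=50,
)

```text
clock: 5.67
ee_pos: [0.5289, 0.2725, 0.3164]
eef_rot: [-0.0, 0.999, 0.043, 0.001]
wrist_force: [-0.6, 0.3, -1.0]
finger_gap: 0.0498
```

```bash
python3 - <<'E'
from h import *
print(Rt()[1]);go([.5153,.0197,.26],down(.0863))
snap('wrist','w2')
E
```

```text
[0.5289 0.2725 0.3164]
translation [-1.41 10.03  2.24] dr [  0.01  -0.02 -15.01]
```

View pics/w2.png

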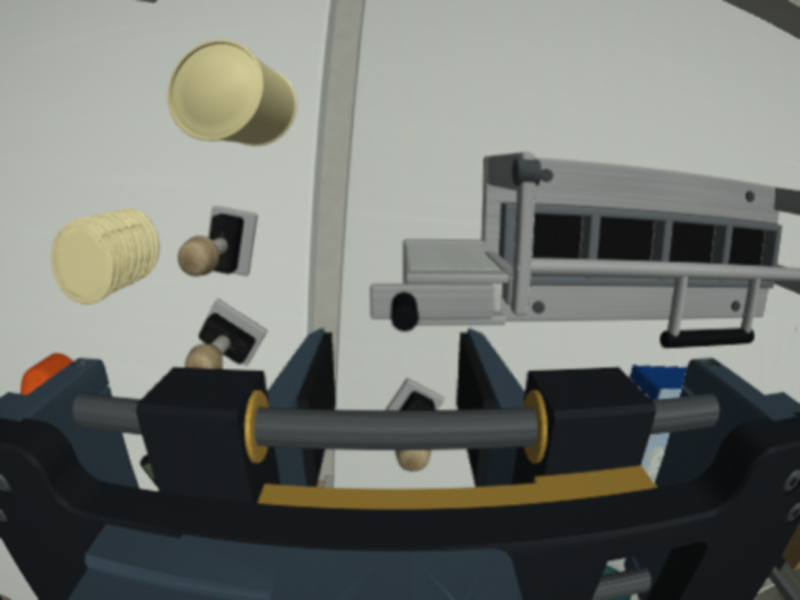

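>>> move_arm(
  translation=[
    [-1.4, 10, 0],
    [-1.4, 10, 0],
    [-1.4, 10, 0],
    [-1.4, 10, 0],
    [-1.4, 10, 0],
    [-1.4, 10, 0],
    [-1.4, 10, 0],
    [-1.4, 10, 0],
    [-1.4, 10, 0],
    [-1.4, 10, 0],
    [-1.4, 10, 0],
    [-1.4, 10, 0],
    [-1.4, 10, 0],
    [-1.4, 10, 2.2],
    [-1.4, 10, 2.2],
    [-1.4, 10, 2.2],
    [-1.4, 10, 2.2],
    [-1.4, 10, 2.2],
    [-1.4, 10, 2.2],
  ],
  dr=[
    [0, 0, -1],
    [0, 0, -2],
    [0, 0, -3],
    [0, 0, -4],
    [0, 0, -5],
    [0, 0, -6],
    [0, 0, -7],
    [0, 0, -8],
    [0, 0, -9],
    [0, 0, -10],
    [0, 0, -11],
    [0, 0, -12],
    [0, 0, -13],
    [0, 0, -14],
    [0, 0, -15],
    [0, 0, -15],
    [0, 0, -15],
    [0, 0, -15],
    [0, 0, -15],
  ],
  fingers=40,
)

```text
clock: 7.3
ee_pos: [0.5157, 0.02, 0.2615]
eef_rot: [0.001, 0.677, 0.736, 0.0]
wrist_force: [-0.1, -0.2, 0.4]
finger_gap: 0.04
```

```bash
python3 - <<'E'
from h import *
print(Rt()[1],r.get_state()['q']);go([.5153,.0197,.178],down(.0863))
snap('wrist','w3')
c,s=np.cos(.0863),np.sin(.0863)
for P in [(-.054,.048,.118),(-.054,-.048,.118),(-.054,0,.118)]:
    W=[.5691+c*P[0]-s*P[1],.0244+s*P[0]+c*P[1],P[2]]; print(P,w2px('wrist',W)*1.5625)
E
```

```text
[0.5157 0.02   0.2615] [-0.0064  0.1312  2.1204  0.      0.8887 -0.0893]
translation [-0.01 -0.02  3.34] dr [ 0.01  0.   -0.03]
(-0.054, 0.048, 0.118) [392.5431 226.2183]
(-0.054, -0.048, 0.118) [393.3578 395.1737]
(-0.054, 0, 0.118) [392.9485 315.742 ]
```

View pics/w3.png

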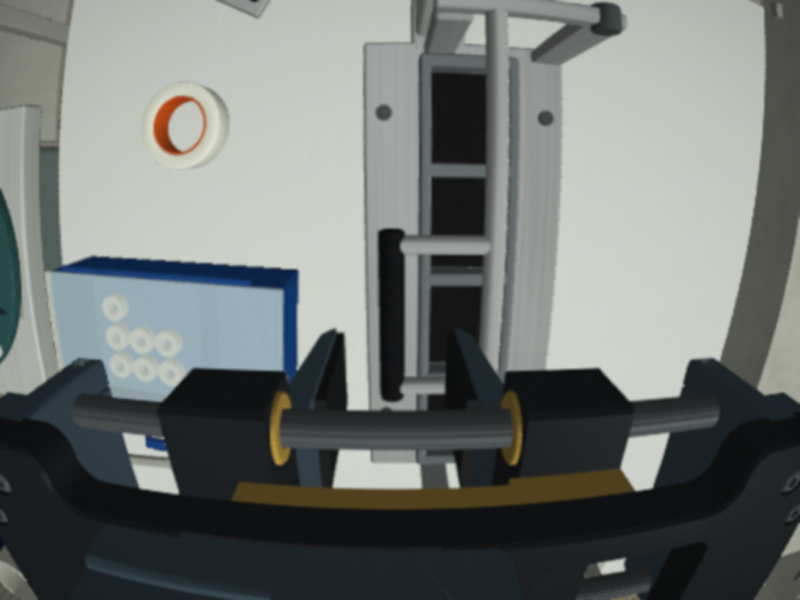

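>>> move_arm(
  translation=[
    [0, 0, 1],
    [0, 0, 2],
    [0, 0, 3],
    [0, 0, 3.34],
    [0, 0, 3.34],
    [0, 0, 3.34],
  ],
  dr=[
    [0, 0, 0],
    [0, 0, 0],
    [0, 0, 0],
    [0, 0, 0],
    [0, 0, 0],
    [0, 0, 0],
  ],
)

```text
clock: 7.85
ee_pos: [0.5156, 0.02, 0.1778]
eef_rot: [0.0, 0.677, 0.736, 0.0]
wrist_force: [-0.5, -0.4, 0.2]
finger_gap: 0.0402
```

>>> move_arm(
  translation=[
    [0, 0, 0],
    [0, 0, 0],
    [0, 0, 0],
    [0, 0, 0],
    [0, 0, 0],
    [0, 0, 0],
    [0, 0, 0],
  ],
  dr=[
    [0, 0, 0],
    [0, 0, 0],
    [0, 0, 0],
    [0, 0, 0],
    [0, 0, 0],
    [0, 0, 0],
    [0, 0, 0],
  ],
  fingers=0,
  force=12,
)

```text
clock: 8.43
ee_pos: [0.514, 0.0199, 0.1772]
eef_rot: [-0.001, 0.676, 0.737, -0.001]
wrist_force: [-11.4, -2.0, 12.2]
finger_gap: 0.0133
```

```bash
python3 - <<'E'
from h import *
A,p=Rt();print(p)
g0=np.array([-.054,0,.118-.118])
for a in np.arange(.1,1.76,.1):
    # displacement in rack frame
    dx=.116*(1-np.cos(a));dz=.116*np.sin(a)
    c,s=np.cos(.0863),np.sin(.0863)
    print(round(a,2),np.round(A.T@np.array([c*dx,s*dx,dz])/.025,2))
E
```

```text
[0.514  0.0199 0.1772]
0.1 [ 0.    0.02 -0.46]
0.2 [ 0.    0.09 -0.92]
0.3 [ 0.    0.2  -1.37]
0.4 [ 0.    0.36 -1.81]
0.5 [ 0.    0.56 -2.23]
0.6 [ 0.    0.8  -2.62]
0.7 [ 0.    1.08 -2.99]
0.8 [ 0.    1.4  -3.33]
0.9 [ 0.    1.74 -3.64]
1.0 [ 0.    2.12 -3.91]
1.1 [ 0.    2.52 -4.14]
1.2 [ 0.    2.95 -4.33]
1.3 [ 0.    3.39 -4.48]
1.4 [ 0.    3.84 -4.58]
1.5 [ 0.    4.3  -4.64]
1.6 [ 0.    4.76 -4.65]
1.7 [ 0.    5.22 -4.62]
```

>>> move_arm(
  translation=[
    [0, 0.02, -0.46],
    [0, 0.09, -0.92],
    [0, 0.2, -1.37],
    [0, 0.36, -1.81],
    [0, 0.56, -2.23],
    [0, 0.8, -2.62],
    [0, 1.08, -2.99],
    [0, 1.4, -3.33],
    [0, 1.74, -3.64],
    [0, 1.74, -3.64],
  ],
  dr=[
    [0, 0, 0],
    [0, 0, 0],
    [0, 0, 0],
    [0, 0, 0],
    [0, 0, 0],
    [0, 0, 0],
    [0, 0, 0],
    [0, 0, 0],
    [0, 0, 0],
    [0, 0, 0],
  ],
)

```text
clock: 9.27
ee_pos: [0.5595, 0.0238, 0.271]
eef_rot: [0.0, 0.676, 0.737, 0.0]
wrist_force: [-13.0, -0.5, 18.3]
finger_gap: 0.0136
```

>>> move_arm(
  translation=[
    [0, 0.35, -0.38],
    [0, 0.76, -0.6],
    [0, 1.2, -0.8],
    [0, 1.63, -0.95],
    [0, 2.1, -1.05],
    [0, 2.56, -1.1],
    [0, 3.02, -1.1],
    [0, 3.48, -1.08],
    [0, 3.48, -1.08],
    [0, 3.48, -1.08],
  ],
  dr=[
    [0, 0, 0],
    [0, 0, 0],
    [0, 0, 0],
    [0, 0, 0],
    [0, 0, 0],
    [0, 0, 0],
    [0, 0, 0],
    [0, 0, 0],
    [0, 0, 0],
    [0, 0, 0],
  ],
)

```text
clock: 10.1
ee_pos: [0.646, 0.0311, 0.2949]
eef_rot: [0.0, 0.676, 0.737, 0.0]
wrist_force: [1.4, -1.3, 5.1]
finger_gap: 0.0136
```

```bash
python3 - <<'E'
from h import *
snap('scene','s1',crop=(170,100,400,270))
E
```

```text
(no output)
```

View pics/s1.png

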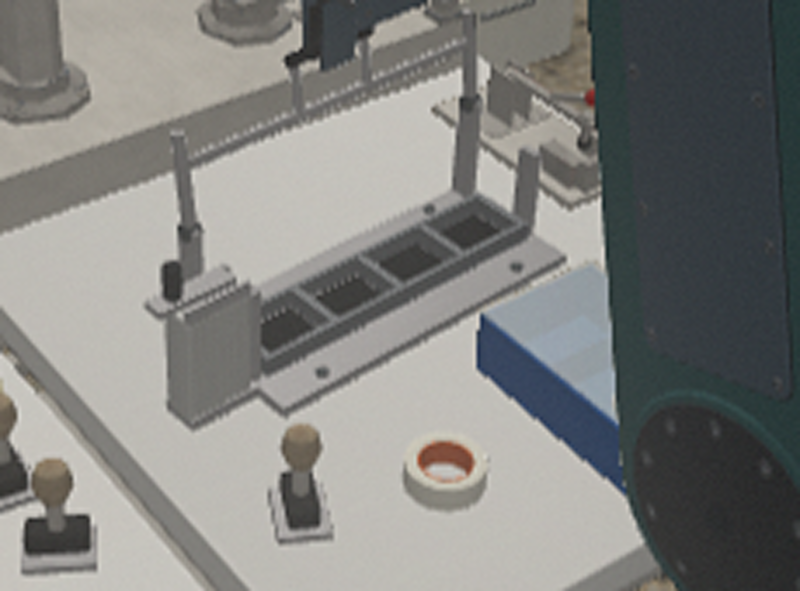

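>>> move_arm(
  translation=[
    [0, 0.25, 0.06],
    [0, 0.4, 0.1],
    [0, 0.4, 0.1],
    [0, 0.4, 0.1],
  ],
  dr=[
    [0, 0, 0],
    [0, 0, 0],
    [0, 0, 0],
    [0, 0, 0],
  ],
)

```text
clock: 10.48
ee_pos: [0.6552, 0.0319, 0.2927]
eef_rot: [0.0, 0.676, 0.737, 0.0]
wrist_force: [0.7, 0.2, 4.6]
finger_gap: 0.0135
```

>>> move_arm(
  translation=[
    [0, 0, 0],
    [0, 0, 0],
    [0, 0, 0],
    [0, 0, 0],
    [0, 0, -0.5],
    [0, 0, -1],
    [0, 0, -1.5],
    [0, 0, -2],
    [0, 0, -2],
  ],
  dr=[
    [0, 0, 0],
    [0, 0, 0],
    [0, 0, 0],
    [0, 0, 0],
    [0, 0, 0],
    [0, 0, 0],
    [0, 0, 0],
    [0, 0, 0],
    [0, 0, 0],
  ],
  fingers=45,
)

```text
clock: 11.23
ee_pos: [0.6562, 0.032, 0.3464]
eef_rot: [0.002, 0.676, 0.737, 0.002]
wrist_force: [1.4, 0.5, 1.2]
finger_gap: 0.0447
```

```bash
python3 - <<'E'
from h import *
print(Rt()[1]);A,p=Rt()
# view pose for stamps A,B: camera on robot side, yaw about 1.66
go([.56,.1,.345],down(.0863)); go([.50,.32,.36],down(1.657))
E
```

```text
[0.6562 0.032  0.3464]
translation [ 3.04 -3.6   0.04] dr [ 0.04  0.   -0.01]
translation [12.01 -5.24 -0.57] dr [  0.03   0.04 -15.01]
```

>>> move_arm(
  translation=[
    [12, -0.4, -0.6],
    [12, -0.4, -0.6],
    [12, -0.4, -0.6],
    [12, -0.4, -0.6],
    [12, -0.4, -0.6],
    [12, -0.4, -0.6],
    [12, -0.4, -0.6],
    [12, -0.4, -0.6],
    [12, -0.4, -0.6],
    [12, -0.4, -0.6],
    [12, -0.4, -0.6],
    [12, -0.4, -0.6],
    [12, -0.4, -0.6],
    [12, -0.4, -0.6],
    [12, -0.4, -0.6],
    [12, -0.4, -0.6],
    [12, -0.4, -0.6],
    [12, -0.4, -0.6],
  ],
  dr=[
    [0, 0, -1],
    [0, 0, -2],
    [0, 0, -3],
    [0, 0, -4],
    [0, 0, -5],
    [0, 0, -6],
    [0, 0, -7],
    [0, 0, -8],
    [0, 0, -9],
    [0, 0, -10],
    [0, 0, -11],
    [0, 0, -12],
    [0, 0, -13],
    [0, 0, -14],
    [0, 0, -15],
    [0, 0, -15],
    [0, 0, -15],
    [0, 0, -15],
  ],
  fingers=60,
)

```text
clock: 12.73
ee_pos: [0.6196, 0.33, 0.3576]
eef_rot: [0.0, -0.041, 0.999, 0.0]
wrist_force: [-0.4, -0.2, 1.2]
finger_gap: 0.0601
```

```bash
python3 - <<'E'
from h import *
print(Rt()[1],r.get_state()['q'])
snap('wrist','w4')
E
```

```text
[0.6196 0.33   0.3576] [ 0.4562  0.3177  1.6905 -0.      1.1333 -1.1964]
```

View pics/w4.png

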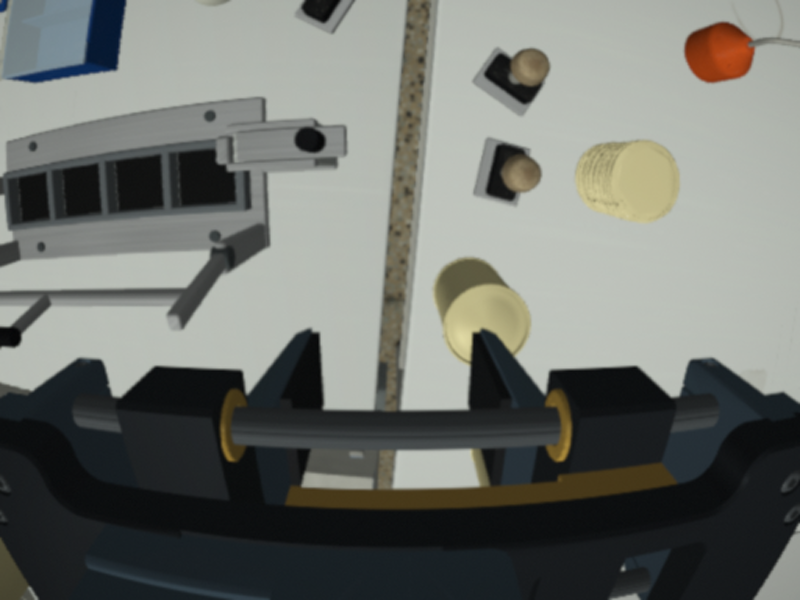

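```bash
cat > fit.py <<'E'
from h import *
from scipy.optimize import least_squares
def fit(n,T,corners,knob,zt,x0):
    "corners px(800 scale) of shoe upper rim, list; matched cyclic by nearest; returns x,y,yaw(long axis)"
    def mod(x):
        c,s=np.cos(x[2]),np.sin(x[2]);ux=np.array([s,-c]);uy=np.array([c,s])
        return [np.r_[x[:2]+a*.022*ux+b*.029*uy,zt+.008] for a,b in((1,1),(1,-1),(-1,-1),(-1,1))],np.r_[x[:2],zt+.077]
    best=None
    for y0 in np.arange(0,3.1,.25):
        def f(x):
            P,K=mod(x);q=np.array([w2px(n,p,T)*1.5625 for p in P]);o=[]
            for c in corners: d=q-c;o+=list(d[np.argmin((d**2).sum(1))])
            return o+list(w2px(n,K,T)*1.5625-knob)
        s=least_squares(f,[*x0,y0])
        if best is None or s.cost<best.cost:best=s
    print(best.x[:2],(best.x[2]+.5)%np.pi-.5,'res',np.round(best.fun,1));return best.x
E
python3 - <<'E'
from fit import *
T=Rt()
fit('wrist',T,[(490,138),(476,197),(516,205)],(522,174),.005,(.536,.423))
fit('wrist',T,[(498,49),(474,80),(524,113)],(530,67),.005,(.446,.42))
T1=(R.from_quat([.999,.042,0,0]).as_matrix(),np.array([.4794,.2317,.3578]))
fit('wrist',T1,[(376,314),(405,326),(346,352)],(372,376),0,(.377,.242))
E
```

```text
[0.5361 0.4247] -0.13616735951330616 res [-1.4 -1.  -1.5 -1.   1.9  2.2  1.  -0.1]Traceback (most recent call last):
  File "<stdin>", line 4, in <module>
  File "fit.py", line 14, in fit
    s=least_squares(f,[*x0,y0])
    return func(*args, **kwargs)
    result = trf(vector_fun.fun, vector_fun.jac, x0, f0, J0, lb, ub, ftol, xtol,
                 gtol, max_nfev, x_scale, loss_function, tr_solver,
                 tr_options.copy(), verbose, callback=callback_wrapped)
    return trf_no_bounds(
        fun, jac, x0, f0, J0, ftol, xtol, gtol, max_nfev, x_scale,
        loss_function, tr_solver, tr_options, verbose, callback=callback)
    f_new = fun(x_new)
    self._update_fun()
    ~~~~~~~~~~~~~~~~^^
    self.f = self.fun_wrapped(xp_copy(self.x))
             ~~~~~~~~~~~~~~~~^^^^^^^^^^^^^^^^^
    return np.atleast_1d(self.fun(x))
                         ~~~~~~~~^^^
    return self.f(x, *self.args, **self.kwargs)
           ~~~~~~^^^^^^^^^^^^^^^^^^^^^^^^^^^^^^
  File "fit.py", line 11, in f
    P,K=mod(x);q=np.array([w2px(n,p,T)*1.5625 for p in P]);o=[]
                           ~~~~^^^^^^^
  File "h.py", line 21, in w2px
    p,C=pose(n,T)
        ~~~~^^^^^
  File "h.py", line 8, in pose
    p=camera_params(n)
ValueError: time passes only in moves, steps and waits
```

```bash
sed -i 's/^def Rt/from functools import lru_cache\ncamera_params=lru_cache(None)(camera_params)\ndef Rt/' h.py
python3 - <<'E'
from fit import *
T=Rt()
fit('wrist',T,[(490,138),(476,197),(516,205)],(522,174),.005,(.536,.423))
b=fit('wrist',T,[(498,49),(474,80),(524,113)],(530,67),.005,(.446,.42))
T1=(R.from_quat([.999,.042,0,0]).as_matrix(),np.array([.4794,.2317,.3578]))
fit('wrist',T1,[(376,314),(405,326),(346,352)],(372,376),0,(.377,.242))
go([.5361,.4247,.26],down(-.136));go([.5361,.4247,.142],down(-.136))
E
```

```text
[0.5361 0.4247] -0.13616735951330616 res [-1.4 -1.  -1.5 -1.   1.9  2.2  1.  -0.1]
[0.4465 0.4236] 1.0910175753028768 res [-0.7 -3.4 -0.7  1.2 -0.   3.   1.3 -0.9]
[0.3795 0.244 ] -0.4524826589660682 res [-4.2 -4.1  4.4  5.  -1.9  3.5  1.4 -3.6]
translation [3.02 4.05 3.9 ] dr [ 0.   -0.   17.09]
translation [3.02 4.05 8.62] dr [ 0.   -0.   17.09]
```

>>> move_arm(
  translation=[
    [3, 4, 1],
    [3, 4, 2],
    [3, 4, 3],
    [3, 4, 3.9],
    [3, 4, 3.9],
    [3, 4, 3.9],
    [3, 4, 3.9],
    [3, 4, 3.9],
    [3, 4, 3.9],
    [3, 4, 3.9],
    [3, 4, 3.9],
    [3, 4, 3.9],
    [3, 4, 3.9],
    [3, 4, 3.9],
    [3, 4, 3.9],
    [3, 4, 3.9],
  ],
  dr=[
    [0, 0, -1],
    [0, 0, -2],
    [0, 0, -3],
    [0, 0, -4],
    [0, 0, -5],
    [0, 0, -6],
    [0, 0, -7],
    [0, 0, -8],
    [0, 0, -9],
    [0, 0, -10],
    [0, 0, -11],
    [0, 0, -12],
    [0, 0, -12.9],
    [0, 0, -12.9],
    [0, 0, -12.9],
    [0, 0, -12.9],
  ],
)

```text
clock: 14.12
ee_pos: [0.5364, 0.4233, 0.26]
eef_rot: [0.0, -0.656, 0.754, 0.0]
wrist_force: [0.2, -0.4, 0.1]
finger_gap: 0.0597
```

```bash
python3 - <<'E'
from h import *
print(Rt()[1],r.get_state()['q'][5])
go([.5361,.4247,.140],down(3.005))
snap('scene','s2',crop=(130,180,300,305)); print(w2px('scene',[.5361,.4247,.082]))
E
```

```text
[0.5364 0.4233 0.26  ] -2.36893394494786
translation [-0.06  0.02  4.8 ] dr [-0.    0.   -0.02]
[168.0116 217.4912]
```

View pics/s2.png

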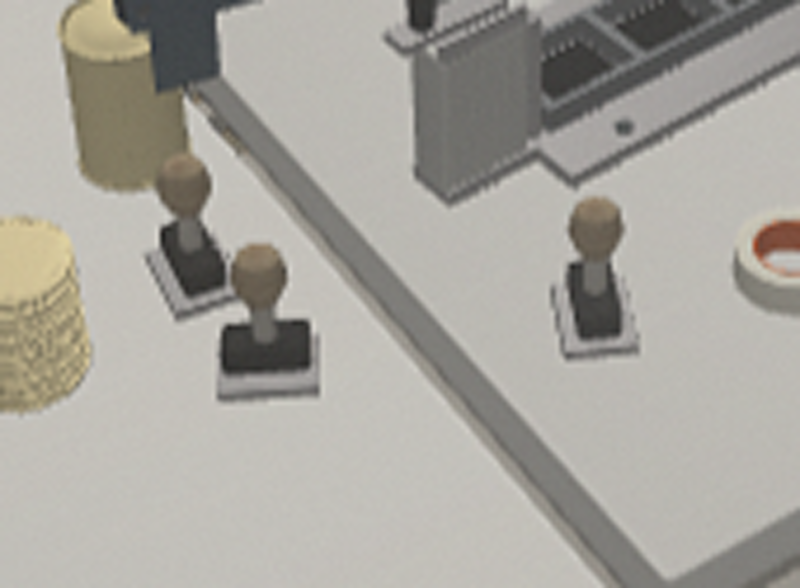

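>>> move_arm(
  translation=[
    [0, 0, 1.5],
    [0, 0, 3],
    [0, 0, 4.3],
    [0, 0, 4.8],
    [0, 0, 4.8],
    [0, 0, 4.8],
  ],
  dr=[
    [0, 0, 0],
    [0, 0, 0],
    [0, 0, 0],
    [0, 0, 0],
    [0, 0, 0],
    [0, 0, 0],
  ],
)

```text
clock: 14.67
ee_pos: [0.5367, 0.4235, 0.1407]
eef_rot: [-0.0, -0.658, 0.753, 0.0]
wrist_force: [0.3, -0.2, 0.6]
finger_gap: 0.0601
```

>>> move_arm(
  translation=[
    [0, 0, 0],
    [0, 0, 0],
    [0, 0, 0],
    [0, 0, 0],
    [0, 0, 0],
    [0, 0, 0],
    [0, 0, 0],
    [0, 0, 0],
  ],
  dr=[
    [0, 0, 0],
    [0, 0, 0],
    [0, 0, 0],
    [0, 0, 0],
    [0, 0, 0],
    [0, 0, 0],
    [0, 0, 0],
    [0, 0, 0],
  ],
  fingers=0,
  force=35,
)

```text
clock: 15.33
ee_pos: [0.5365, 0.4235, 0.1408]
eef_rot: [0.0, -0.658, 0.753, 0.0]
wrist_force: [-2.2, -0.4, 6.8]
finger_gap: 0.0285
```

```bash
python3 - <<'E'
from h import *
c,s=np.cos(.0863),np.sin(.0863)
A,p=Rt();print(p)
for i,y in enumerate((.117,.039,-.039,-.117)):
    print(i,[.5691-s*y,.0244+c*y])
P0=[.5691-s*.117,.0244+c*.117]
go([p[0],p[1],.29]);go([*P0,.29],down(1.657));go([*P0,.16],down(1.657))
E
```

```text
[0.5365 0.4235 0.1408]
0 [np.float64(0.5590154286787207), np.float64(0.1409645804747996)]
1 [np.float64(0.5657384762262403), np.float64(0.06325486015826653)]
2 [np.float64(0.5724615237737598), np.float64(-0.014454860158266528)]
3 [np.float64(0.5791845713212794), np.float64(-0.09216458047479958)]
translation [-0.   -0.   -5.97] dr [0. 0. 0.]
translation [11.08 -2.41 -5.98] dr [ 0.    0.01 12.89]
translation [11.08 -2.41 -0.78] dr [ 0.    0.01 12.89]
```

>>> move_arm(
  translation=[
    [0, 0, -0.5],
    [0, 0, -1.5],
    [0, 0, -2.5],
    [0, 0, -4],
    [0, 0, -5.5],
    [0, 0, -7.4],
    [0, 0, -7.4],
    [0, 0, -7.4],
  ],
  dr=[
    [0, 0, 0],
    [0, 0, 0],
    [0, 0, 0],
    [0, 0, 0],
    [0, 0, 0],
    [0, 0, 0],
    [0, 0, 0],
    [0, 0, 0],
  ],
)

```text
clock: 16.0
ee_pos: [0.5372, 0.4238, 0.3291]
eef_rot: [0.003, -0.658, 0.753, -0.0]
wrist_force: [0.6, 0.8, -1.8]
finger_gap: 0.0284
```

>>> move_arm(
  translation=[
    [1, -0.2, 0],
    [2, -0.4, 0],
    [3, -0.6, 0],
    [4, -0.9, 0],
    [5, -1.1, 0],
    [6, -1.3, 0],
    [7, -1.5, 0],
    [8, -1.7, 0],
    [9, -2, 0],
    [10, -2.2, 0],
    [11.1, -2.4, 0],
    [11.1, -2.4, 0],
    [11.1, -2.4, 0],
    [11.1, -2.4, 0],
    [11.1, -2.4, 0],
    [11.1, -2.4, 0],
  ],
  dr=[
    [0, 0, 1],
    [0, 0, 2],
    [0, 0, 3],
    [0, 0, 4],
    [0, 0, 5],
    [0, 0, 6],
    [0, 0, 7],
    [0, 0, 8],
    [0, 0, 9],
    [0, 0, 10],
    [0, 0, 11],
    [0, 0, 12],
    [0, 0, 12.9],
    [0, 0, 12.9],
    [0, 0, 12.9],
    [0, 0, 12.9],
  ],
)

```text
clock: 17.33
ee_pos: [0.5582, 0.1403, 0.3241]
eef_rot: [-0.001, -0.044, 0.999, -0.0]
wrist_force: [-0.3, -0.9, -1.6]
finger_gap: 0.0286
```

```bash
python3 - <<'E'
from h import *
print(Rt()[1],r.get_state()['finger_gap'])
go([.5590,.1410,.2],down(1.657))
k=snap('wrist','w5')
E
```

```text
[0.5582 0.1403 0.3241] 0.028551588753258167
translation [-0.04  0.02  4.97] dr [-0.   -0.01  0.03]
```

View pics/w5.png

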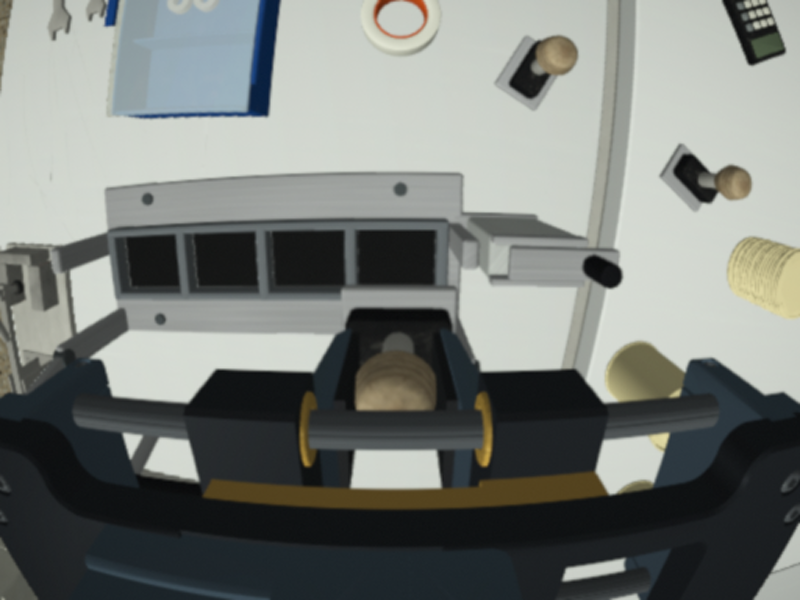

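```bash
python3 - <<'E'
from h import *
T=Rt();A,p=T
for u in((343,291),(456,287)):
    w=px2w('wrist',u[0]/1.5625,u[1]/1.5625,p[2]-.1407+.013,T);print('shoe in tool',A.T@(w-p))
c,s=np.cos(.0863),np.sin(.0863)
for u in((352,229),(437,226),(439,288),(353,290)):
    w=px2w('wrist',u[0]/1.5625,u[1]/1.5625,.032,T)-[.5691,.0244,0];print('pocket rack',c*w[0]+s*w[1],-s*w[0]+c*w[1])
E
```

```text
shoe in tool [ 0.0184 -0.0269  0.1277]
shoe in tool [0.0204 0.0288 0.1277]
pocket rack -0.027825100809747774 0.079062198288712
pocket rack -0.030486561934735503 0.1499800767535733
pocket rack 0.023067781296245232 0.15288216414508687
pocket rack 0.025001954216028077 0.07891382041810391
```

>>> move_arm(
  translation=[
    [0.14, -0.08, 1.5],
    [0.14, -0.08, 3],
    [0.14, -0.08, 4.5],
    [0.14, -0.08, 5.5],
    [0.14, -0.08, 6],
    [0.14, -0.08, 6.2],
    [0.14, -0.08, 6.4],
    [0.14, -0.08, 6.6],
    [0.14, -0.08, 6.8],
    [0.14, -0.08, 6.8],
    [0.14, -0.08, 6.8],
  ],
  dr=[
    [0, 0, 0],
    [0, 0, 0],
    [0, 0, 0],
    [0, 0, 0],
    [0, 0, 0],
    [0, 0, 0],
    [0, 0, 0],
    [0, 0, 0],
    [0, 0, 0],
    [0, 0, 0],
    [0, 0, 0],
  ],
)

```text
clock: 18.3
ee_pos: [0.5555, 0.138, 0.1555]
eef_rot: [0.0, -0.043, 0.999, 0.0]
wrist_force: [0.5, -0.3, -1.7]
finger_gap: 0.0285
```

>>> move_arm(
  translation=[
    [0, 0, 0.1],
    [0, 0, 0.2],
    [0, 0, 0.28],
    [0, 0, 0.34],
    [0, 0, 0.34],
    [0, 0, 0.34],
  ],
  dr=[
    [0, 0, 0],
    [0, 0, 0],
    [0, 0, 0],
    [0, 0, 0],
    [0, 0, 0],
    [0, 0, 0],
  ],
)

```text
clock: 18.8
ee_pos: [0.5561, 0.1384, 0.1476]
eef_rot: [0.001, -0.043, 0.999, 0.0]
wrist_force: [-3.2, 3.4, 13.8]
finger_gap: 0.0284
```

>>> move_arm(
  translation=[
    [0, 0, 0],
    [0, 0, 0],
    [0, 0, 0],
    [0, 0, 0],
    [0, 0, -1],
    [0, 0, -2],
    [0, 0, -3.5],
    [0, 0, -5],
    [0, 0, -6.5],
    [0, 0, -8],
    [0, 0, -8],
  ],
  dr=[
    [0, 0, 0],
    [0, 0, 0],
    [0, 0, 0],
    [0, 0, 0],
    [0, 0, 0],
    [0, 0, 0],
    [0, 0, 0],
    [0, 0, 0],
    [0, 0, 0],
    [0, 0, 0],
    [0, 0, 0],
  ],
  fingers=55,
)

```text
clock: 19.72
ee_pos: [0.5575, 0.1383, 0.3539]
eef_rot: [0.005, -0.043, 0.999, 0.001]
wrist_force: [1.2, 0.4, 1.2]
finger_gap: 0.0548
```

```bash
python3 - <<'E'
from h import *
A,p=Rt();print(p)
# view pose for B, C: same yaw, behind them
go([.60,.33,.35],down(1.657))
E
```

```text
[0.5575 0.1383 0.3539]
translation [-2.34  7.49  0.18] dr [ 0.01  0.09 -0.01]
```

```bash
python3 - <<'E'
from fit import *
T=(R.from_quat([-.044,.999,0,0]).as_matrix(),np.array([.5582,.1403,.3241]))
fit('wrist',T,[(680,146),(661,177),(697,209)],(735,182),.005,(.446,.42))
fit('wrist',T,[(529,37),(497,85),(541,108)],(557,56),0,(.377,.242))
for yw in(1.09,): go([.4465,.4236,.27],down(yw))
E
```

```text
[0.4471 0.4223] 1.134152642508288 res [ 0.6 -3.8  0.2  1.3  1.4  2.6 -1.9  0.1]
[0.3792 0.2467] -0.41652599738927654 res [-1.7 -3.   0.6 -0.1 -1.6  3.2  2.4 -0.3]
translation [ 3.48 11.74  3.33] dr [0.04 0.09 5.41]
```

```bash
cat > chk.py <<'E'
from h import *
def chk(f,pts,ref='s2'):
    snap('scene',f);a=cv2.imread(f'pics/{ref}_raw.png').astype(int);b=cv2.imread(f'pics/{f}_raw.png').astype(int)
    for P in pts:
        u,v=np.round(w2px('scene',P)).astype(int);sl=np.s_[v-18:v+30,u-18:u+18]
        print(P,'diff',np.abs(a[sl]-b[sl]).mean().round(2))
E
python3 -c "
from chk import *
chk('s3',[(.4468,.423,.082),(.379,.245,.077)])"
```

```text
(0.4468, 0.423, 0.082) diff 19.49
(0.379, 0.245, 0.077) diff 4.53
```

>>> move_arm(
  translation=[
    [3.5, 11.7, 0],
    [3.5, 11.7, 0],
    [3.5, 11.7, 0],
    [3.5, 11.7, 0],
    [3.5, 11.7, 0],
    [3.5, 11.7, 0],
    [3.5, 11.7, 0],
    [3.5, 11.7, 3.3],
    [3.5, 11.7, 3.3],
    [3.5, 11.7, 3.3],
    [3.5, 11.7, 3.3],
    [3.5, 11.7, 3.3],
  ],
  dr=[
    [0, 0, 1],
    [0, 0, 2],
    [0, 0, 3],
    [0, 0, 4],
    [0, 0, 5.2],
    [0, 0, 5.2],
    [0, 0, 5.2],
    [0, 0, 5.2],
    [0, 0, 5.2],
    [0, 0, 5.2],
    [0, 0, 5.2],
    [0, 0, 5.2],
  ],
)

```text
clock: 20.77
ee_pos: [0.4437, 0.4217, 0.265]
eef_rot: [0.0, 0.228, 0.974, -0.0]
wrist_force: [0.4, -1.0, 1.4]
finger_gap: 0.0548
```

```bash
python3 - <<'E'
from h import *
snap('scene','s4')
print(Rt()[1])
c=[cv2.imread(f'pics/{f}_raw.png')[200:290,130:300] for f in('s3','s4')]
cv2.imwrite('pics/cmp.png',cv2.resize(np.vstack(c),None,fx=3.33,fy=3.33,interpolation=cv2.INTER_CUBIC))
E
```

```text
[0.4441 0.4218 0.2659]
```

View pics/cmp.png

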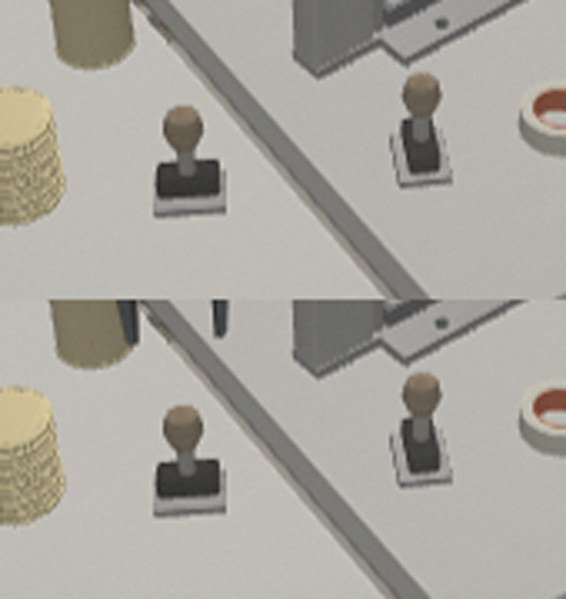

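>>> move_arm(
  translation=[
    [-0.08, 0.09, 1.5],
    [-0.08, 0.09, 3],
    [-0.08, 0.09, 4.5],
    [-0.08, 0.09, 5],
    [-0.08, 0.09, 5],
    [-0.08, 0.09, 5],
  ],
  dr=[
    [0, 0, 0],
    [0, 0, 0],
    [0, 0, 0],
    [0, 0, 0],
    [0, 0, 0],
    [0, 0, 0],
  ],
)

```text
clock: 21.32
ee_pos: [0.447, 0.4234, 0.1409]
eef_rot: [0.0, 0.228, 0.974, 0.001]
wrist_force: [-0.2, 0.5, -0.2]
finger_gap: 0.0552
```

>>> move_arm(
  translation=[
    [0, 0, 0],
    [0, 0, 0],
    [0, 0, 0],
    [0, 0, 0],
    [0, 0, 0],
    [0, 0, 0],
    [0, 0, 0],
    [0, 0, 0],
  ],
  dr=[
    [0, 0, 0],
    [0, 0, 0],
    [0, 0, 0],
    [0, 0, 0],
    [0, 0, 0],
    [0, 0, 0],
    [0, 0, 0],
    [0, 0, 0],
  ],
  fingers=0,
  force=35,
)

```text
clock: 21.98
ee_pos: [0.4463, 0.4233, 0.1401]
eef_rot: [0.0, 0.228, 0.974, 0.0]
wrist_force: [-3.3, -3.0, 10.7]
finger_gap: 0.0286
```

>>> move_arm(
  translation=[
    [0, 0, -0.5],
    [0, 0, -1.5],
    [0, 0, -2.5],
    [0, 0, -4],
    [0, 0, -5.5],
    [0, 0, -7.4],
    [0, 0, -7.4],
    [0, 0, -7.4],
    [0, 0, -7.4],
  ],
  dr=[
    [0, 0, 0],
    [0, 0, 0],
    [0, 0, 0],
    [0, 0, 0],
    [0, 0, 0],
    [0, 0, 0],
    [0, 0, 0],
    [0, 0, 0],
    [0, 0, 0],
  ],
)

```text
clock: 22.73
ee_pos: [0.4456, 0.4228, 0.3239]
eef_rot: [0.0, 0.228, 0.974, 0.0]
wrist_force: [-0.1, -1.2, -2.8]
finger_gap: 0.0284
```

```bash
python3 - <<'E'
from h import *
print(Rt()[1]);go([.5657-.003,.0633-.002,.325],down(1.657))
E
```

```text
[0.4456 0.4228 0.3239]
translation [-10.61 -10.88  -0.05] dr [ 0.    0.   -5.21]
```

>>> move_arm(
  translation=[
    [-1, -1, 0],
    [-2, -2, 0],
    [-3, -3.1, 0],
    [-4, -4.1, 0],
    [-5, -5.1, 0],
    [-6, -6.1, 0],
    [-7, -7.2, 0],
    [-8, -8.2, 0],
    [-9, -9.2, 0],
    [-10, -10.2, 0],
    [-10.6, -10.9, 0],
    [-10.6, -10.9, 0],
    [-10.6, -10.9, 0],
    [-10.6, -10.9, 0],
    [-10.6, -10.9, 0],
  ],
  dr=[
    [0, 0, -0.5],
    [0, 0, -1],
    [0, 0, -1.5],
    [0, 0, -2],
    [0, 0, -2.5],
    [0, 0, -3],
    [0, 0, -3.5],
    [0, 0, -4],
    [0, 0, -4.5],
    [0, 0, -5],
    [0, 0, -5.2],
    [0, 0, -5.2],
    [0, 0, -5.2],
    [0, 0, -5.2],
    [0, 0, -5.2],
  ],
)

```text
clock: 23.98
ee_pos: [0.5621, 0.0621, 0.323]
eef_rot: [-0.001, -0.043, 0.999, 0.0]
wrist_force: [0.5, -0.5, -2.2]
finger_gap: 0.0282
```

```bash
python3 - <<'E'
from h import *
A,p=Rt();print(p,r.get_state()['finger_gap'])
snap('wrist','w6')
P=p+A@[.0194,0,.1277+.0]
print(w2px('wrist',P)*1.5625)
E
```

```text
[0.5621 0.0621 0.323 ] 0.028194333835286824
[397.5185 288.517 ]
```

View pics/w6.png

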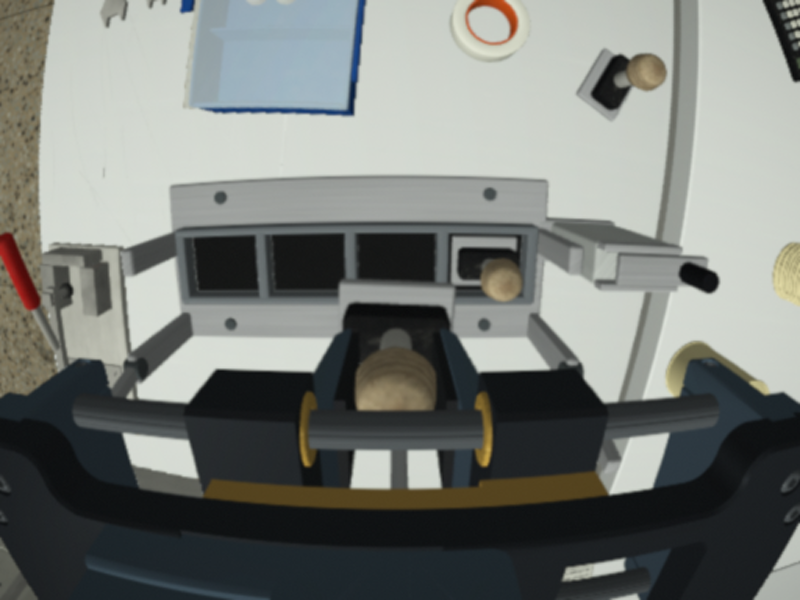

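>>> move_arm(
  translation=[
    [-0.06, 0, 1.5],
    [-0.06, 0, 3],
    [-0.06, 0, 4.5],
    [-0.06, 0, 5.5],
    [-0.06, 0, 6],
    [-0.06, 0, 6.2],
    [-0.06, 0, 6.4],
    [-0.06, 0, 6.6],
    [-0.06, 0, 6.75],
    [-0.06, 0, 6.75],
    [-0.06, 0, 6.75],
  ],
  dr=[
    [0, 0, -0.4],
    [0, 0, -0.4],
    [0, 0, -0.4],
    [0, 0, -0.4],
    [0, 0, -0.4],
    [0, 0, -0.4],
    [0, 0, -0.4],
    [0, 0, -0.4],
    [0, 0, -0.4],
    [0, 0, -0.4],
    [0, 0, -0.4],
  ],
)

```text
clock: 24.95
ee_pos: [0.5645, 0.0614, 0.1559]
eef_rot: [0.0, -0.064, 0.998, 0.0]
wrist_force: [-0.4, 0.2, -1.7]
finger_gap: 0.0281
```

In the pocket without contact; lower, release, back off.

>>> move_arm(
  translation=[
    [0, 0, 0.1],
    [0, 0, 0.2],
    [0, 0, 0.3],
    [0, 0, 0.37],
    [0, 0, 0.37],
    [0, 0, 0.37],
  ],
  dr=[
    [0, 0, 0],
    [0, 0, 0],
    [0, 0, 0],
    [0, 0, 0],
    [0, 0, 0],
    [0, 0, 0],
  ],
)

```text
clock: 25.45
ee_pos: [0.565, 0.0615, 0.1473]
eef_rot: [0.001, -0.064, 0.998, 0.0]
wrist_force: [-5.6, 0.5, 20.2]
finger_gap: 0.0286
```

>>> move_arm(
  translation=[
    [0, 0, 0],
    [0, 0, 0],
    [0, 0, 0],
    [0, 0, 0],
    [0, 0, -1],
    [0, 0, -2],
    [0, 0, -3.5],
    [0, 0, -5],
    [0, 0, -6.5],
    [0, 0, -8],
    [0, 0, -8],
    [0, 0, -8],
  ],
  dr=[
    [0, 0, 0],
    [0, 0, 0],
    [0, 0, 0],
    [0, 0, 0],
    [0, 0, 0],
    [0, 0, 0],
    [0, 0, 0],
    [0, 0, 0],
    [0, 0, 0],
    [0, 0, 0],
    [0, 0, 0],
    [0, 0, 0],
  ],
  fingers=55,
)

```text
clock: 26.45
ee_pos: [0.5649, 0.0615, 0.348]
eef_rot: [0.002, -0.064, 0.998, 0.0]
wrist_force: [0.8, -0.7, -1.1]
finger_gap: 0.055
```

```bash
python3 - <<'E'
from fit import *
T=(R.from_quat([-.043,.999,0,0]).as_matrix(),np.array([.5621,.0621,.323]))
fit('wrist',T,[(606,49),(578,91),(611,119)],(648,72),0,(.377,.242))
from chk import chk
chk('s5',[(.379,.245,.077)],'s4')
print(Rt()[1]);go([.379,.245,.27],down(-.42+np.pi))
E
```

```text
[0.379  0.2446] 2.632934621844106 res [ 1.5 -2.4 -1.   0.1  1.3  2.4 -1.4 -0.2]
(0.379, 0.245, 0.077) diff 1.37
[0.5641 0.0614 0.346 ]
translation [6.42 8.22 3.04] dr [-0.    0.01 -9.77]
```

>>> move_arm(
  translation=[
    [6.4, 8.2, 0],
    [6.4, 8.2, 0],
    [6.4, 8.2, 0],
    [6.4, 8.2, 0],
    [6.4, 8.2, 0],
    [6.4, 8.2, 0],
    [6.4, 8.2, 0],
    [6.4, 8.2, 1.5],
    [6.4, 8.2, 3],
    [6.4, 8.2, 3],
    [6.4, 8.2, 3],
    [6.4, 8.2, 3],
    [6.4, 8.2, 3],
  ],
  dr=[
    [0, 0, -1],
    [0, 0, -2],
    [0, 0, -3],
    [0, 0, -4],
    [0, 0, -5],
    [0, 0, -6],
    [0, 0, -7],
    [0, 0, -8],
    [0, 0, -9],
    [0, 0, -9.4],
    [0, 0, -9.4],
    [0, 0, -9.4],
    [0, 0, -9.4],
  ],
)

```text
clock: 27.58
ee_pos: [0.3797, 0.2445, 0.2711]
eef_rot: [0.0, -0.527, 0.85, 0.0]
wrist_force: [0.1, 0.1, 0.6]
finger_gap: 0.0552
```

```bash
python3 - <<'E'
from h import *
print(Rt()[1],r.get_state()['q']);go([.379,.2448,.135],down(-.46+np.pi))
from chk import chk
snap('scene','s6');im=cv2.imread('pics/s6_raw.png');ref=cv2.imread('pics/s5_raw.png')
u,v=np.round(w2px('scene',(.379,.245,.015))).astype(int)
print(np.abs(im[v-10:v+12,u-18:u+18].astype(int)-ref[v-10:v+12,u-18:u+18]).mean())
E
```

```text
[0.3797 0.2445 0.2711] [ 0.5205  0.0058  2.2346  0.      0.901  -2.1598]
translation [0.   0.03 5.45] dr [-0.    0.   -0.01]
8.658249158249157
```

```bash
python3 - <<'E'
from h import *
a=cv2.imread('pics/s5_raw.png');b=cv2.imread('pics/s6_raw.png')
u,v=np.round(w2px('scene',(.379,.245,.015))).astype(int)
for dv in (-14,0):
    t=a[v+dv-8:v+dv+10,u-16:u+16];s=b[v+dv-30:v+dv+32,u-40:u+40]
    m=cv2.matchTemplate(s,t,cv2.TM_CCOEFF_NORMED);_,c,_,l=cv2.minMaxLoc(m);print(c,l[0]-24,l[1]-22)
E
```

```text
0.999252438545227 0 0
0.9994779229164124 0 0
```

Unmoved (zero template shift). Grasp.

>>> move_arm(
  translation=[
    [0, 0, 1.5],
    [0, 0, 3],
    [0, 0, 4.5],
    [0, 0, 5.45],
    [0, 0, 5.45],
    [0, 0, 5.45],
  ],
  dr=[
    [0, 0, 0],
    [0, 0, 0],
    [0, 0, 0],
    [0, 0, 0],
    [0, 0, 0],
    [0, 0, 0],
  ],
)

```text
clock: 28.13
ee_pos: [0.3795, 0.2444, 0.1348]
eef_rot: [-0.001, -0.527, 0.85, 0.0]
wrist_force: [0.5, 0.3, 0.3]
finger_gap: 0.0552
```

>>> move_arm(
  translation=[
    [0, 0, 0],
    [0, 0, 0],
    [0, 0, 0],
    [0, 0, 0],
    [0, 0, 0],
    [0, 0, 0],
    [0, 0, 0],
    [0, 0, 0],
  ],
  dr=[
    [0, 0, 0],
    [0, 0, 0],
    [0, 0, 0],
    [0, 0, 0],
    [0, 0, 0],
    [0, 0, 0],
    [0, 0, 0],
    [0, 0, 0],
  ],
  fingers=0,
  force=35,
)

```text
clock: 28.8
ee_pos: [0.3799, 0.2449, 0.1357]
eef_rot: [0.001, -0.528, 0.85, 0.0]
wrist_force: [-5.3, 2.3, 14.1]
finger_gap: 0.0287
```

>>> move_arm(
  translation=[
    [0, 0, -0.5],
    [0, 0, -1.5],
    [0, 0, -2.5],
    [0, 0, -4],
    [0, 0, -5.5],
    [0, 0, -7.4],
    [0, 0, -7.4],
    [0, 0, -7.4],
    [0, 0, -7.4],
  ],
  dr=[
    [0, 0, 0],
    [0, 0, 0],
    [0, 0, 0],
    [0, 0, 0],
    [0, 0, 0],
    [0, 0, 0],
    [0, 0, 0],
    [0, 0, 0],
    [0, 0, 0],
  ],
)

```text
clock: 29.55
ee_pos: [0.3791, 0.2443, 0.3194]
eef_rot: [0.0, -0.528, 0.849, -0.0]
wrist_force: [-0.6, -0.3, -2.6]
finger_gap: 0.0285
```

```bash
python3 - <<'E'
from h import *
print(Rt()[1]);c,s=np.cos(.0863),np.sin(.0863)
P=[-.0025,-.0405];go([.5691+c*P[0]-s*P[1],.0244+s*P[0]+c*P[1],.32],down(1.657))
E
```

```text
[0.3791 0.2443 0.3194]
translation [  5.95 -11.46  -0.03] dr [-0.    0.    9.79]
```

>>> move_arm(
  translation=[
    [0.5, -1, 0],
    [1, -2, 0],
    [1.6, -3, 0],
    [2.1, -4, 0],
    [2.6, -5, 0],
    [3.1, -6, 0],
    [3.6, -7, 0],
    [4.2, -8, 0],
    [4.7, -9, 0],
    [5.2, -10, 0],
    [5.7, -11, 0],
    [5.95, -11.45, 0],
    [5.95, -11.45, 0],
    [5.95, -11.45, 0],
    [5.95, -11.45, 0],
    [5.95, -11.45, 0],
  ],
  dr=[
    [0, 0, 0.9],
    [0, 0, 1.8],
    [0, 0, 2.7],
    [0, 0, 3.6],
    [0, 0, 4.5],
    [0, 0, 5.4],
    [0, 0, 6.3],
    [0, 0, 7.2],
    [0, 0, 8.1],
    [0, 0, 9],
    [0, 0, 9.8],
    [0, 0, 9.8],
    [0, 0, 9.8],
    [0, 0, 9.8],
    [0, 0, 9.8],
    [0, 0, 9.8],
  ],
)

```text
clock: 30.88
ee_pos: [0.5693, -0.0148, 0.3192]
eef_rot: [-0.001, -0.044, 0.999, 0.0]
wrist_force: [-0.1, 0.6, -1.7]
finger_gap: 0.0287
```

```bash
python3 - <<'E'
from h import *
A,p=Rt();print(p,r.get_state()['finger_gap'])
snap('wrist','w7')
E
```

```text
[ 0.5693 -0.0148  0.3192] 0.02872647030641811
```

View pics/w7.png

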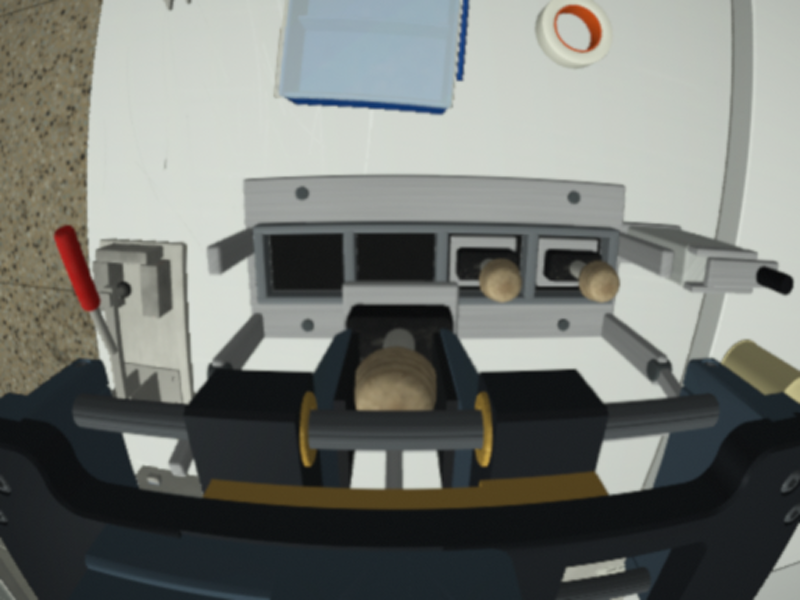

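>>> move_arm(
  translation=[
    [-0.04, -0.1, 1.5],
    [-0.04, -0.1, 3],
    [-0.04, -0.1, 4.5],
    [-0.04, -0.1, 5.5],
    [-0.04, -0.1, 6],
    [-0.04, -0.1, 6.2],
    [-0.04, -0.1, 6.4],
    [-0.04, -0.1, 6.6],
    [-0.04, -0.1, 6.6],
    [-0.04, -0.1, 6.6],
  ],
  dr=[
    [0, 0, -0.2],
    [0, 0, -0.2],
    [0, 0, -0.2],
    [0, 0, -0.2],
    [0, 0, -0.2],
    [0, 0, -0.2],
    [0, 0, -0.2],
    [0, 0, -0.2],
    [0, 0, -0.2],
    [0, 0, -0.2],
  ],
)

```text
clock: 31.77
ee_pos: [0.5718, -0.0182, 0.1557]
eef_rot: [0.001, -0.053, 0.999, -0.0]
wrist_force: [-0.3, 0.1, -2.2]
finger_gap: 0.0284
```

>>> move_arm(
  translation=[
    [0, 0, 0.1],
    [0, 0, 0.2],
    [0, 0, 0.3],
    [0, 0, 0.36],
    [0, 0, 0.36],
    [0, 0, 0.36],
  ],
  dr=[
    [0, 0, 0],
    [0, 0, 0],
    [0, 0, 0],
    [0, 0, 0],
    [0, 0, 0],
    [0, 0, 0],
  ],
)

```text
clock: 32.27
ee_pos: [0.5725, -0.0177, 0.1474]
eef_rot: [0.001, -0.053, 0.999, 0.0]
wrist_force: [-6.6, 8.4, 24.4]
finger_gap: 0.0286
```

>>> move_arm(
  translation=[
    [0, 0, 0],
    [0, 0, 0],
    [0, 0, 0],
    [0, 0, 0],
    [0, 0, -1],
    [0, 0, -2],
    [0, 0, -3.5],
    [0, 0, -5],
    [0, 0, -6.5],
    [0, 0, -7.5],
    [0, 0, -7.5],
    [0, 0, -7.5],
  ],
  dr=[
    [0, 0, 0],
    [0, 0, 0],
    [0, 0, 0],
    [0, 0, 0],
    [0, 0, 0],
    [0, 0, 0],
    [0, 0, 0],
    [0, 0, 0],
    [0, 0, 0],
    [0, 0, 0],
    [0, 0, 0],
    [0, 0, 0],
  ],
  fingers=55,
)

```text
clock: 33.27
ee_pos: [0.5717, -0.0183, 0.3344]
eef_rot: [0.001, -0.053, 0.999, -0.0]
wrist_force: [0.4, 0.6, -0.5]
finger_gap: 0.0552
```

```bash
python3 - <<'E'
from h import *
print(Rt()[1]);snap('wrist','w8')
E
```

```text
[ 0.5717 -0.0183  0.3344]
```

>>> move_arm(
  translation=[
    [0, 0.7, -2],
    [0, 1.3, -3.3],
    [0, 2, -3.3],
    [0, 2, -3.3],
    [0, 2, -3.3],
    [0, 2, -3.3],
    [0, 2, -3.3],
    [0, 2, -3.3],
    [0, 2, -3.3],
    [0, 2, -3.3],
    [0, 2, -3.3],
    [0, 2, -3.3],
    [0, 2, -3.3],
    [0, 2, -3.3],
    [0, 2, -3.3],
    [0, 2, -3.3],
    [0, 2, -3.3],
  ],
  dr=[
    [0, 0, 1],
    [0, 0, 2],
    [0, 0, 3],
    [0, 0, 4],
    [0, 0, 5],
    [0, 0, 6],
    [0, 0, 7],
    [0, 0, 8],
    [0, 0, 9],
    [0, 0, 10],
    [0, 0, 11],
    [0, 0, 12],
    [0, 0, 13],
    [0, 0, 14],
    [0, 0, 15.2],
    [0, 0, 15.2],
    [0, 0, 15.2],
  ],
  fingers=45,
)

```text
clock: 34.73
ee_pos: [0.5657, 0.0315, 0.4141]
eef_rot: [-0.001, 0.675, 0.738, -0.001]
wrist_force: [0.0, 0.1, 0.6]
finger_gap: 0.0448
```

```bash
python3 - <<'E'
from h import *
s=r.get_state();print(Rt()[1],s['q'])
snap('scene','s7');snap('top','t7')
c,sn=np.cos(.0863),np.sin(.0863)
W=lambda P:[.5691+c*P[0]-sn*P[1],.0244+sn*P[0]+c*P[1],P[2]]
im={n:cv2.GaussianBlur(cv2.imread(f'pics/{f}_raw.png',0),(3,3),0) for n,f in(('scene','s7'),('top','t7'))}
for a in np.arange(1.55,2.0,.05):
    o=[]
    for n in im:
        v=[im[n][tuple(np.round(w2px(n,W((.062-.116*np.cos(a),y,.118+.116*np.sin(a))))).astype(int)[::-1])] for y in np.linspace(-.04,.04,9)]
        o.append(np.round(v).astype(int))
    print(round(a,2),o)
A=down(.0863)@R.from_euler('x',-25,degrees=True).as_matrix()
for a in(1.85,):
    G=np.array(W((.062-.116*np.cos(a),0,.118+.116*np.sin(a))));print(G)
    go(G-A[:,2]*.16,A);go(G-A[:,2]*.06,A)
E
```

```text
[0.5657 0.0315 0.4141] [ 0.0145  0.0396  1.9138  0.      1.1905 -0.0745]
1.55 [array([164, 157, 101, 167, 167, 165, 164, 162, 161]), array([77, 76, 77, 75, 73, 77, 82, 74, 49])]
1.6 [array([162, 133, 103, 150, 130, 148, 129, 143, 129]), array([78, 77, 77, 76, 74, 76, 82, 74, 48])]
1.65 [array([119,  70,  63,  86,  67,  85,  68,  76,  66]), array([78, 78, 78, 79, 76, 77, 82, 75, 48])]
1.7 [array([75, 48, 59, 54, 60, 54, 59, 54, 55]), array([80, 80, 80, 79, 69, 77, 82, 77, 49])]
1.75 [array([44, 49, 47, 50, 49, 50, 49, 51, 52]), array([82, 81, 82, 81, 70, 83, 82, 77, 48])]
1.8 [array([63, 56, 54, 57, 54, 59, 58, 60, 66]), array([82, 82, 82, 83, 70, 83, 83, 67, 49])]
1.85 [array([126, 100,  95,  90, 117, 123, 129, 122,  86]), array([81, 82, 82, 83, 72, 86, 83, 67, 80])]
1.9 [array([128, 125,  94,  95, 142, 143, 142, 142, 150]), array([ 81,  81,  82,  81,  73,  86,  83,  66, 113])]
1.95 [array([127, 110,  99, 107, 158, 157, 157, 155, 162]), array([ 81,  81,  81,  81,  74,  81,  82,  67, 123])]
[0.6627 0.0325 0.2295]
translation [-0.3   1.16  1.61] dr [-4.18 -0.01  0.03]
translation [-0.3   2.85  5.23] dr [-4.18 -0.01  0.03]
```

>>> move_arm(
  translation=[
    [-0.3, 0.7, 0.5],
    [-0.3, 0.7, 1],
    [-0.3, 0.7, 1.5],
    [-0.3, 0.7, 1.5],
    [-0.3, 0.7, 1.5],
    [-0.3, 0.7, 1.5],
    [-0.3, 1.3, 2.7],
    [-0.3, 1.8, 3.9],
    [-0.3, 2.4, 5.1],
    [-0.3, 2.4, 5.1],
    [-0.3, 2.4, 5.1],
  ],
  dr=[
    [-1, 0, 0],
    [-2, 0, 0],
    [-3, 0, 0],
    [-4.2, 0, 0],
    [-4.2, 0, 0],
    [-4.2, 0, 0],
    [-4.2, 0, 0],
    [-4.2, 0, 0],
    [-4.2, 0, 0],
    [-4.2, 0, 0],
    [-4.2, 0, 0],
  ],
)

```text
clock: 35.75
ee_pos: [0.6268, 0.0293, 0.2871]
eef_rot: [0.146, 0.66, 0.72, 0.159]
wrist_force: [0.1, -0.6, 0.9]
finger_gap: 0.0451
```

>>> move_arm(
  translation=[
    [0, 0, 0],
    [0, 0, 0],
    [0, 0, 0],
    [0, 0, 0],
    [0, 0, 0],
    [0, 0, 0],
    [0, 0, 0],
    [0, 0, 0],
  ],
  dr=[
    [0, 0, 0],
    [0, 0, 0],
    [0, 0, 0],
    [0, 0, 0],
    [0, 0, 0],
    [0, 0, 0],
    [0, 0, 0],
    [0, 0, 0],
  ],
  fingers=0,
  force=12,
)

```text
clock: 36.42
ee_pos: [0.627, 0.0292, 0.2892]
eef_rot: [0.148, 0.66, 0.719, 0.161]
wrist_force: [1.1, 0.4, 5.3]
finger_gap: 0.0132
```

```bash
python3 - <<'E'
from h import *
A,p=Rt();s=r.get_state();print(p,s['q']);G=p+A[:,2]*.06;print('grasp pt',G)
c,sn=np.cos(.0863),np.sin(.0863)
d=G[:2]-[.5691,.0244];x=c*d[0]+sn*d[1]-.062;z=G[2]-.118;print('rack rel hinge',x,z,'r',np.hypot(x,z),'ang',np.arctan2(z,-x))
a0=1.75
for a in list(np.arange(1.65,-.01,-.1))+[0]:
    dx=-.116*(np.cos(a)-np.cos(a0));dz=.116*(np.sin(a)-np.sin(a0))
    print(round(a,2),np.round(A.T@np.array([c*dx,sn*dx,dz])/.025,2))
E
```

```text
[0.627  0.0292 0.2892] [-0.0019  0.1668  2.0573  0.0806  0.4785 -0.1504]
grasp pt [0.6526 0.0314 0.2349]
rack rel hinge 0.021749029263957165 0.1169220312831453 r 0.11892763208481565 ang 1.7547074873776165
1.65 [-0.   -0.39 -0.25]
1.55 [-0.   -0.8  -0.46]
1.45 [-0.   -1.24 -0.63]
1.35 [-0.   -1.68 -0.75]
1.25 [-0.   -2.14 -0.83]
1.15 [-0.   -2.6  -0.87]
1.05 [-0.   -3.07 -0.85]
0.95 [-0.   -3.53 -0.79]
0.85 [-0.   -3.98 -0.69]
0.75 [-0.   -4.42 -0.54]
0.65 [-0.   -4.84 -0.34]
0.55 [-0.   -5.24 -0.11]
0.45 [-0.   -5.61  0.16]
0.35 [-0.   -5.96  0.47]
0.25 [-0.   -6.27  0.81]
0.15 [-0.   -6.55  1.19]
0.05 [-0.   -6.79  1.58]
0 [-0.   -6.89  1.79]
```

```bash
python3 - <<'E'
from h import *
A,p=Rt();c,sn=np.cos(.0863),np.sin(.0863);a0=1.755
for i,a in enumerate(list(np.arange(1.65,-.01,-.1))+[0]):
    k=min(3.6,.24*(i+1)); Rr=R.from_rotvec([k*6,0,0],degrees=True).as_matrix()
    dx=-.116*(np.cos(a)-np.cos(a0));dz=.116*(np.sin(a)-np.sin(a0))
    t=A.T@np.array([c*dx,sn*dx,dz])+np.array([0,0,.06])-Rr@[0,0,.06]
    print(round(a,2),np.round(t/.025,2),round(k,2))
E
```

```text
1.65 [-0.   -0.35 -0.26] 0.24
1.55 [-0.   -0.7  -0.47] 0.48
1.45 [-0.   -1.07 -0.64] 0.72
1.35 [-0.   -1.46 -0.75] 0.96
1.25 [-0.   -1.86 -0.83] 1.2
1.15 [-0.   -2.26 -0.85] 1.44
1.05 [-0.   -2.66 -0.83] 1.68
0.95 [-0.   -3.07 -0.76] 1.92
0.85 [-0.   -3.46 -0.64] 2.16
0.75 [-0.   -3.84 -0.48] 2.4
0.65 [-0.   -4.2  -0.27] 2.64
0.55 [-0.   -4.54 -0.02] 2.88
0.45 [-0.   -4.86  0.28] 3.12
0.35 [-0.   -5.15  0.61] 3.36
0.25 [-0.   -5.41  0.97] 3.6
0.15 [-0.   -5.69  1.34] 3.6
0.05 [-0.   -5.93  1.74] 3.6
0 [-0.   -6.03  1.94] 3.6
```

>>> move_arm(
  translation=[
    [0, -0.35, -0.26],
    [0, -0.7, -0.47],
    [0, -1.07, -0.64],
    [0, -1.46, -0.75],
    [0, -1.86, -0.83],
    [0, -2.26, -0.85],
    [0, -2.66, -0.83],
    [0, -3.07, -0.76],
    [0, -3.46, -0.64],
    [0, -3.84, -0.48],
    [0, -4.2, -0.27],
    [0, -4.2, -0.27],
  ],
  dr=[
    [0.24, 0, 0],
    [0.48, 0, 0],
    [0.72, 0, 0],
    [0.96, 0, 0],
    [1.2, 0, 0],
    [1.44, 0, 0],
    [1.68, 0, 0],
    [1.92, 0, 0],
    [2.16, 0, 0],
    [2.4, 0, 0],
    [2.64, 0, 0],
    [2.64, 0, 0],
  ],
)

```text
clock: 37.42
ee_pos: [0.5273, 0.0207, 0.2474]
eef_rot: [0.053, 0.674, 0.734, 0.058]
wrist_force: [-6.1, -1.7, 3.1]
finger_gap: 0.0139
```

```bash
python3 - <<'E'
from h import *
A,p=Rt();s=r.get_state();print(s['q']);G=p+A[:,2]*.06
c,sn=np.cos(.0863),np.sin(.0863)
d=G[:2]-[.5691,.0244];x=c*d[0]+sn*d[1]-.062;z=G[2]-.118;print('r',np.hypot(x,z),'ang',np.arctan2(z,-x))
a0=np.arctan2(z,-x)
for i,a in enumerate((.55,.45,.35,.25,.15,.05,0,-.03)):
    k=min(.96,.24*(i+1)); Rr=R.from_rotvec([k*6,0,0],degrees=True).as_matrix()
    dx=-.116*np.cos(a)-x;dz=.116*np.sin(a)-z
    t=A.T@np.array([c*dx,sn*dx,dz])+np.array([0,0,.06])-Rr@[0,0,.06]
    print(round(a,2),np.round(t/.025,2),round(k,2))
E
```

```text
[-0.0103  0.1276  2.1622  0.0237  0.6949 -0.1127]
r 0.11776060687806035 ang 0.6382526777458316
0.55 [-0.   -0.17  0.35] 0.24
0.45 [-0.   -0.39  0.72] 0.48
0.35 [-0.   -0.58  1.12] 0.72
0.25 [-0.   -0.72  1.54] 0.96
0.15 [-0.   -0.89  1.97] 0.96
0.05 [-0.   -1.    2.42] 0.96
0 [-0.   -1.05  2.65] 0.96
-0.03 [-0.   -1.07  2.79] 0.96
```

>>> move_arm(
  translation=[
    [0, -0.17, 0.35],
    [0, -0.39, 0.72],
    [0, -0.58, 1.12],
    [0, -0.72, 1.54],
    [0, -0.89, 1.97],
    [0, -1, 2.42],
    [0, -1.05, 2.65],
    [0, -1.05, 2.65],
    [0, -1.05, 2.65],
    [0, -1.05, 2.65],
  ],
  dr=[
    [0.24, 0, 0],
    [0.48, 0, 0],
    [0.72, 0, 0],
    [0.96, 0, 0],
    [0.96, 0, 0],
    [0.96, 0, 0],
    [0.96, 0, 0],
    [0.96, 0, 0],
    [0.96, 0, 0],
    [0.96, 0, 0],
  ],
)

```text
clock: 38.25
ee_pos: [0.511, 0.0194, 0.1781]
eef_rot: [0.018, 0.676, 0.736, 0.02]
wrist_force: [-14.8, -3.6, -1.0]
finger_gap: 0.0137
```

```bash
python3 - <<'E'
from h import *
A,p=Rt();G=p+A[:,2]*.06;print(G)
c,sn=np.cos(.0863),np.sin(.0863)
d=G[:2]-[.5691,.0244];x=c*d[0]+sn*d[1]-.062;z=G[2]-.118;print('r',np.hypot(x,z),'ang',np.arctan2(z,-x))
E
```

```text
[0.5142 0.0197 0.1181]
r 0.11707913815612997 ang 0.001250219007969243
```

>>> move_arm(
  translation=[
    [0, 0, 0],
    [0, 0, 0],
    [0, 0, 0],
    [0, 0, 0],
    [0, 0, -0.5],
    [0, 0, -1],
    [0, 0, -2],
    [0, 0, -3.5],
    [0, 0, -5],
    [0, 0, -5],
    [0, 0, -5],
  ],
  dr=[
    [0, 0, 0],
    [0, 0, 0],
    [0, 0, 0],
    [0, 0, 0],
    [0, 0, 0],
    [0, 0, 0],
    [0, 0, 0],
    [0, 0, 0],
    [0, 0, 0],
    [0, 0, 0],
    [0, 0, 0],
  ],
  fingers=38,
)

```text
clock: 39.17
ee_pos: [0.507, 0.0189, 0.3071]
eef_rot: [0.023, 0.676, 0.736, 0.025]
wrist_force: [-0.6, 0.3, -1.0]
finger_gap: 0.0376
```

```bash
python3 - <<'E'
from h import *
print(Rt()[1])
snap('scene','s8')
c,sn=np.cos(.0863),np.sin(.0863)
W=lambda P:[.5691+c*P[0]-sn*P[1],.0244+sn*P[0]+c*P[1],P[2]]
im=cv2.GaussianBlur(cv2.imread('pics/s8_raw.png',0),(3,3),0)
for a in (-.05,0,.03,.06,.1,.15,.2):
    print(a,[int(im[tuple(np.round(w2px('scene',W((.062-.116*np.cos(a),y,.118+.116*np.sin(a))))).astype(int)[::-1])]) for y in np.linspace(-.04,.04,9)])
k=W((-.0207,.219+.03,0))[:2];print(k)
go([*k,.30],down(-1.4845));go([*k,.215],down(-1.4845))
E
```

```text
[0.507  0.0189 0.3071]
-0.05 [51, 53, 52, 53, 54, 54, 53, 55, 54]
0 [71, 74, 61, 56, 62, 63, 70, 60, 66]
0.03 [103, 93, 92, 72, 76, 77, 85, 84, 99]
0.06 [115, 123, 124, 96, 86, 88, 91, 119, 135]
0.1 [102, 143, 112, 117, 89, 91, 89, 154, 156]
0.15 [91, 151, 112, 129, 95, 94, 85, 153, 179]
0.2 [92, 188, 162, 107, 118, 99, 85, 137, 187]
[np.float64(0.5270149993604537), np.float64(0.27068914454593684)]
translation [9.96 1.67 0.32] dr [ 0.49 -0.48 14.99]
translation [9.96 1.45 3.71] dr [ 0.49 -0.48 14.99]
```

>>> move_arm(
  translation=[
    [9.96, 1.67, 0],
    [9.96, 1.67, 0],
    [9.96, 1.67, 0],
    [9.96, 1.67, 0],
    [9.96, 1.67, 0],
    [9.96, 1.67, 0],
    [9.96, 1.67, 0],
    [9.96, 1.67, 0],
    [9.96, 1.67, 0],
    [9.96, 1.67, 0],
    [9.96, 1.67, 0],
    [9.96, 1.67, 0],
    [9.96, 1.67, 0.3],
    [9.96, 1.67, 0.3],
    [9.96, 1.67, 0.3],
    [9.96, 1.67, 0.3],
    [9.96, 1.67, 0.3],
  ],
  dr=[
    [0.03, -0.03, 1],
    [0.06, -0.06, 2],
    [0.1, -0.1, 3],
    [0.13, -0.13, 4],
    [0.16, -0.16, 5],
    [0.2, -0.2, 6],
    [0.23, -0.23, 7],
    [0.26, -0.26, 8],
    [0.3, -0.3, 9],
    [0.33, -0.33, 10],
    [0.36, -0.36, 11],
    [0.39, -0.39, 12],
    [0.42, -0.42, 13],
    [0.45, -0.45, 14],
    [0.49, -0.48, 15],
    [0.49, -0.48, 15],
    [0.49, -0.48, 15],
  ],
  fingers=55,
)

```text
clock: 40.63
ee_pos: [0.5265, 0.2704, 0.2985]
eef_rot: [0.0, 0.999, 0.044, -0.002]
wrist_force: [0.2, 0.7, 0.8]
finger_gap: 0.0549
```

```bash
python3 - <<'E'
from h import *
print(Rt()[1]);go([.528,.2715,.215],down(-1.4845))
snap('scene','s9');b=cv2.imread('pics/s9_raw.png');a=cv2.imread('pics/s7_raw.png')
u,v=np.round(w2px('scene',(.528,.2715,.15))).astype(int)
t=a[v-9:v+10,u-9:u+10];s=b[v-25:v+26,u-25:u+26];m=cv2.matchTemplate(s,t,cv2.TM_CCOEFF_NORMED);_,c,_,l=cv2.minMaxLoc(m);print('catch knob shift',c,l[0]-16,l[1]-16)
E
```

```text
[0.5265 0.2704 0.2985]
translation [ 0.08 -0.04  3.34] dr [0.   0.03 0.02]
catch knob shift 0.9994632601737976 0 0
```

>>> move_arm(
  translation=[
    [0.08, 0, 1],
    [0.08, 0, 2],
    [0.08, 0, 3],
    [0.08, 0, 3.34],
    [0.08, 0, 3.34],
    [0.08, 0, 3.34],
  ],
  dr=[
    [0, 0, 0],
    [0, 0, 0],
    [0, 0, 0],
    [0, 0, 0],
    [0, 0, 0],
    [0, 0, 0],
  ],
)

```text
clock: 41.18
ee_pos: [0.5288, 0.2709, 0.2167]
eef_rot: [-0.0, 0.999, 0.043, -0.001]
wrist_force: [-0.2, -0.2, 0.9]
finger_gap: 0.0551
```

>>> move_arm(
  translation=[
    [0, 0, 0],
    [0, 0, 0],
    [0, 0, 0],
    [0, 0, 0],
    [0, 0, 0],
    [0, 0, 0],
    [0, 0, 0],
    [0, 0, 0],
  ],
  dr=[
    [0, 0, 0],
    [0, 0, 0],
    [0, 0, 0],
    [0, 0, 0],
    [0, 0, 0],
    [0, 0, 0],
    [0, 0, 0],
    [0, 0, 0],
  ],
  fingers=0,
  force=15,
)

```text
clock: 41.85
ee_pos: [0.5289, 0.2687, 0.2165]
eef_rot: [0.002, 0.999, 0.043, -0.001]
wrist_force: [3.8, -25.3, 6.6]
finger_gap: 0.0154
```

>>> move_arm(
  translation=[
    [0, 0.2, 0],
    [0, 0.4, 0],
    [0, 0.6, 0],
    [0, 0.8, 0],
    [0, 1.0, 0],
    [0, 1.15, 0],
    [0, 1.2, 0],
    [0, 1.2, 0],
    [0, 1.2, 0],
  ],
  dr=[
    [0, 0, 0],
    [0, 0, 0],
    [0, 0, 0],
    [0, 0, 0],
    [0, 0, 0],
    [0, 0, 0],
    [0, 0, 0],
    [0, 0, 0],
    [0, 0, 0],
  ],
)

```text
clock: 42.6
ee_pos: [0.5314, 0.2405, 0.2167]
eef_rot: [-0.0, 0.999, 0.042, -0.001]
wrist_force: [-1.5, -2.9, 6.4]
finger_gap: 0.0156
```

>>> move_arm(
  translation=[
    [0, 0.06, 0],
    [0, 0.12, 0],
    [0, 0.12, 0],
    [0, 0.12, 0],
    [0, 0.12, 0],
  ],
  dr=[
    [0, 0, 0],
    [0, 0, 0],
    [0, 0, 0],
    [0, 0, 0],
    [0, 0, 0],
  ],
)

```text
clock: 43.02
ee_pos: [0.5316, 0.2378, 0.2167]
eef_rot: [-0.0, 0.999, 0.042, -0.001]
wrist_force: [-1.8, 2.0, 5.9]
finger_gap: 0.0157
```

>>> move_arm(
  translation=[
    [0, 0.06, 0],
    [0, 0.12, 0],
    [0, 0.15, 0],
    [0, 0.15, 0],
    [0, 0.15, 0],
  ],
  dr=[
    [0, 0, 0],
    [0, 0, 0],
    [0, 0, 0],
    [0, 0, 0],
    [0, 0, 0],
  ],
)

```text
clock: 43.43
ee_pos: [0.5318, 0.2365, 0.217]
eef_rot: [-0.003, 0.999, 0.042, -0.0]
wrist_force: [-7.1, 29.7, 3.0]
finger_gap: 0.0166
```

Stop reached with force (about 30 N). Release and retreat, then check.

>>> move_arm(
  translation=[
    [0, 0, 0],
    [0, 0, 0],
    [0, 0, 0],
    [0, 0, 0],
    [0, 0, -1],
    [0, 0, -2.5],
    [0, 0, -4],
    [-2, 0, -6],
    [-3, 0, -6],
    [-3, 0, -6],
    [-3, 0, -6],
  ],
  dr=[
    [0, 0, 0],
    [0, 0, 0],
    [0, 0, 0],
    [0, 0, 0],
    [0, 0, 0],
    [0, 0, 0],
    [0, 0, 0],
    [0, 0, 0],
    [0, 0, 0],
    [0, 0, 0],
    [0, 0, 0],
  ],
  fingers=55,
)

```text
clock: 44.35
ee_pos: [0.456, 0.2275, 0.368]
eef_rot: [-0.001, 0.999, 0.043, 0.0]
wrist_force: [1.2, -0.2, -0.5]
finger_gap: 0.0551
```

```bash
python3 - <<'E'
from h import *
print(Rt()[1])
snap('wrist','w9');snap('scene','s10')
a=cv2.imread('pics/scene0.png');b=cv2.imread('pics/s10_raw.png')
def m(P,n,h=9,S=16):
    u,v=np.round(w2px('scene',P)).astype(int);t=a[v-h:v+h+1,u-h:u+h+1];s=b[v-h-S:v+h+S+1,u-h-S:u+h+S+1]
    _,c,_,l=cv2.minMaxLoc(cv2.matchTemplate(s,t,cv2.TM_CCOEFF_NORMED));print(n,round(c,4),l[0]-S,l[1]-S)
m((.531,.2403,.15),'catch');m((.515,.02,.118),'grip',14);m((.3444,.1255,.012),'tape');m((.66,.4,.05),'can',12);m((.525,.5226,.05),'lids',12)
w=cv2.imread('pics/w9_raw.png')[:260];s=b[110:230,170:350]
w=cv2.resize(w,(800,406),interpolation=cv2.INTER_CUBIC)[:330];s=cv2.resize(s,(400,267),interpolation=cv2.INTER_CUBIC);s0=cv2.resize(a[110:230,170:350],(400,267),interpolation=cv2.INTER_CUBIC)
cv2.imwrite('pics/final.png',np.vstack([w,np.hstack([s0,s])]))
E
```

```text
[0.456  0.2275 0.368 ]
catch 0.8966 1 0
grip 0.8539 0 0
tape 0.9991 0 0
can 0.997 0 0
lids 0.998 0 0
```

View pics/final.png

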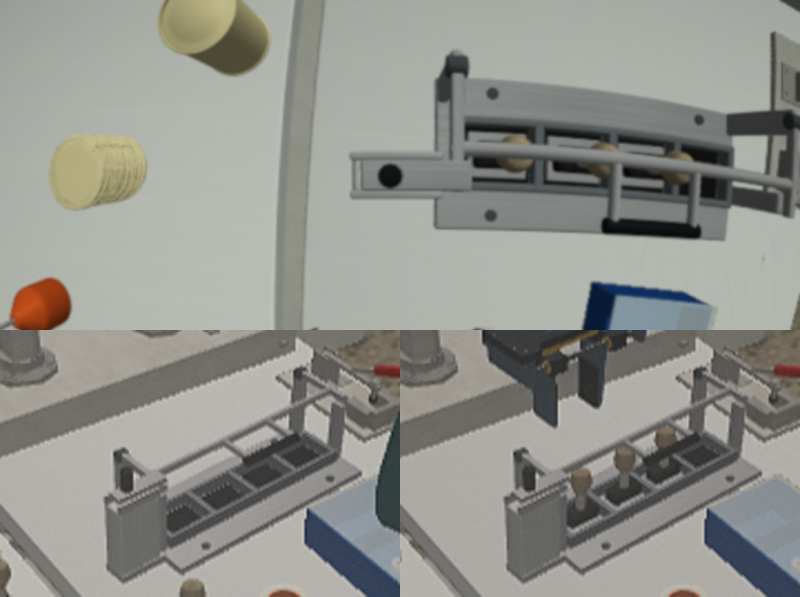

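```bash
python3 -c "
from rig import order
print(order.close_job())"
```

```text
the job is handed in; nothing more can be done
None
```

The job is done and handed in at about 44 s on the robot's clock. Three stamps were out, and all three are put away and locked in. I slid the catch out, swung the bar up to about 1.75 rad (it stayed there), and placed the stamps in pockets 0, 1 and 2. I then guided the bar down and slid the catch home until it met its stop at about 30 N.

**Stamps:** each one touched down at the height expected for the pocket floor. The last picture shows all three standing upright in their pockets under the bar.

**Bar:** it measured about 0.00 rad while I held it. After release, the grip matched its starting place in the scene camera with zero shift. A cruder brightness check in the same camera fitted best at about -0.05 rad; I put that down to calibration.

**Catch:** in the scene camera its knob was 1 pixel from where it started. It travelled 2 to 3 mm further in than I expected before stopping.

**Match quality:** the bar and catch matches were weaker than the others (0.85 and 0.90). I took that to be the newly placed stamps and the changed view behind them.

**Bystanders:** the tape, can and lids showed no shift (match 0.997 or better). The gripper was clear of everything at hand-in.

I noticed no knocked stamp and no slack grip. No check failed outright.

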